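# Load and lock the label reader

### The job

Load the label reader: draw its bolt fully back, pull the empty carriage fully out, and stand every sample jar that is there upright on a pad of its own (any pad), each turned so that its yellow label squarely faces the scanner. Then slide the loaded carriage fully home and shoot the bolt fully to lock it, with all jars still in place. Never move the carriage in or out while the bolt sticks out, and leave the other things on the bench where they are.

Things in the scene. Friction and masses are not known exactly. Their poses are not given: they have to be found in the camera images.
- reader: label reader standing fixed on the bench (grey scanner block, aluminium base). Origin at the centre of its base, on the bench. Its +x axis points horizontally from the carriage to the scanner block, +y along the row of pads, z up. The scanner block is 60 x 310 mm, 125 mm high, with its windowed face at x = +115 mm, looking to -x; so a label faces the scanner when the jar's +x axis points along the reader's +x axis.
- carriage (a joint): position in m of the blue sliding carriage along the reader's +x: 0 = fully out (away from the scanner), 0.080 = fully home at its stop near the scanner. Stays where it is left; about 2.5 N of friction. The carriage plate is 130 mm deep (x) and 300 mm long (y), its top 14 mm above the bench, flat, no rim. Jars ride along on it when it is moved slowly and smoothly (0.05 m/s is safe).
- carriage_grip (a point): top centre of the carriage's black upright grip, a plate 14 mm thick (reader x), 50 mm wide (reader y), its top 70 mm and its foot 14 mm above the bench, on a tongue at the front (robot's side) of the carriage, 98 mm before the row of pads; moves with the carriage. Axes as the reader's.
- bolt (a joint): position in m of the barrel bolt along the reader's +y: 0 = fully drawn back, 0.045 = fully shot. Stays where it is left; about 2 N of friction. When the carriage is home the shot bolt passes through the steel staple (keeper) on the carriage's end and locks it; a bolt that is partly out blocks the way of the staple.
- bolt_knob (a point): top centre of the bolt's red upright knob, 18 mm diameter, its top 86 mm and its foot 46 mm above the bench, beside the end of the carriage at the reader's -y side; moves with the bolt. The barrel straps at both ends of its travel are 44 mm high, so stay above that beside the knob. Axes as the reader's.
- pad0 (a point): centre of a white round pad (72 mm diameter, flush, on top of the carriage, 14 mm above the bench) at the +y end of the row; pads are 100 mm apart along the reader's y; moves with the carriage. Axes as the reader's.
- pad1 (a point): centre of a white round pad (72 mm diameter, flush, on top of the carriage, 14 mm above the bench) at the middle of the row; pads are 100 mm apart along the reader's y; moves with the carriage. Axes as the reader's.
- pad2 (a point): centre of a white round pad (72 mm diameter, flush, on top of the carriage, 14 mm above the bench) at the -y end of the row; pads are 100 mm apart along the reader's y; moves with the carriage. Axes as the reader's.
- jar_red: upright cylindrical sample jar, 60 mm diameter over its whole height (lid included), 80 mm tall, about 0.18 kg, with a weighted base, white with a red lid; origin at the centre of its underside, z up along its axis, its own +x axis points out through the middle of its label. The label is a yellow panel with black bars on one side of the wall; a yellow stripe on top of the lid runs from the lid's centre out to the label side. May be absent.
- jar_red_label (a point): middle of the label on the wall of jar_red, 30 mm out from the axis, 30 mm above the underside.
- jar_blue: upright cylindrical sample jar, 60 mm diameter over its whole height (lid included), 80 mm tall, about 0.18 kg, with a weighted base, white with a blue lid; origin at the centre of its underside, z up along its axis, its own +x axis points out through the middle of its label. The label is a yellow panel with black bars on one side of the wall; a yellow stripe on top of the lid runs from the lid's centre out to the label side. May be absent.
- jar_blue_label (a point): middle of the label on the wall of jar_blue, 30 mm out from the axis, 30 mm above the underside.
- jar_green: upright cylindrical sample jar, 60 mm diameter over its whole height (lid included), 80 mm tall, about 0.18 kg, with a weighted base, white with a green lid; origin at the centre of its underside, z up along its axis, its own +x axis points out through the middle of its label. The label is a yellow panel with black bars on one side of the wall; a yellow stripe on top of the lid runs from the lid's centre out to the label side. May be absent.
- jar_green_label (a point): middle of the label on the wall of jar_green, 30 mm out from the axis, 30 mm above the underside.
- jar_black: upright cylindrical sample jar, 60 mm diameter over its whole height (lid included), 80 mm tall, about 0.18 kg, with a weighted base, white with a black lid; origin at the centre of its underside, z up along its axis, its own +x axis points out through the middle of its label. The label is a yellow panel with black bars on one side of the wall; a yellow stripe on top of the lid runs from the lid's centre out to the label side. May be absent.
- jar_black_label (a point): middle of the label on the wall of jar_black, 30 mm out from the axis, 30 mm above the underside.
- tape_roll: bystander: orange roll of tape lying flat, 54 mm diameter, 18 mm high, origin centre of underside
- tip_box: bystander: blue pipette tip box, 85 x 120 x 70 mm high, origin centre of underside
- beaker: bystander: glass beaker, 72 mm diameter, 85 mm high, origin centre of underside
- reagent: bystander: amber bottle with blue cap, 60 mm diameter, 130 mm high, origin centre of underside
- marker: bystander: black marker pen lying on the bench, 125 mm long, 16 mm diameter, origin under its middle
- wash_jar: bystander: wide jar with a white lid, 70 mm diameter, 90 mm high, no yellow label, origin centre of underside
Mind the look-alikes: they are no part of the job. Leave any purple look-alike of the jar_green alone.

How it is judged:
By the outcome, as a careful person would: the job done as asked, in the order asked, and still so for the second after the job is handed in, with the robot touching nothing.
Of jar_red, jar_blue, jar_green, jar_black only 2 to 3 are there at a start; the rules pass over those that are not, and their reading is None.
At some moment in a run one of jar_red, jar_blue, jar_green, jar_black may be knocked a few centimetres aside while the robot is not near it.
It also fails if it takes over 210 s, if anything falls off the work surface, if the arm or the gripper's body presses on something with over 40 N, if the wrist force passes 120 N, or if a joint passes its speed limit or range.

### The arm

A 6-joint arm with a two-finger parallel gripper is mounted at the origin on the work surface. World frame = base frame: x ahead of the robot, y to its left, z up, the work surface at z = 0. Lengths are in m, angles in rad, forces in N, time in s.
With the tool pointing down it reaches from about 0.3 to 0.875 m from the base axis. Payload 6.4 kg.
Tool frame: the origin (TCP) lies at the very end of the fingers, on their centre line; the grasp point (between the pads) lies 19 mm behind it; z points along the fingers, y is the line along which they close (so a half turn about z gives the same grasp; the last joint's range is limited). The gripper opens to 85 mm and grips with 20 to 120 N. Pads are 22 mm wide; open, the fingers measure 114 mm over their backs; the gripper's body (76 mm by 85 mm) begins 54 mm behind the grasp point. The pads swing forward as they close: fully open they stand 13 mm farther back than shut.
Start: joints at [1.018, 0.181, 1.607, -0, 1.354, -0.206], TCP at [0.195, 0.541, 0.195] pointing down, gripper open.
Joint ranges: [-2.99, 2.99], [-0.89, 2.07], [0.3, 2.58], [-1.14, 4.28], [0, 2.63], [-3.12, 3.12]. Speed limits (rad/s): [2.57, 2.57, 3.01, 3.14, 3.14, 3.14].

### API

Orientations are given as a unit quaternion [w, x, y, z].
In Python, from bench import telemetry, camera, ctrl, spotter gives the robot as it stands.
- The arm moves only by the tool send_rows, never from a script. Its argument "series" is a list of rows, each a list of 3 entries, a list of its own where there are three numbers: the turn, a rotation vector about the world's x, y, z in degrees, then the shift along the world's x, y, z in mm, then the closure, from -1 (fully open) to 1 (shut), so that 0 is half open. In form: [[[rx, ry, rz], [dx, dy, dz], gripper], ...]. A call has 1 to 10 rows; each row is the pose to reach, as a shift and turn from the pose commanded when the call began; what a row does not reach only later rows make up. A row lasts 1/8 s, in which the tool goes at most 62.5 mm and 10.7 degrees, less where a joint would pass 70% of its speed; a pose out of reach is approached as far as the arm can. A call with a gripper value outside its range is refused whole. The fingers move at their own pace and stop on an object; the grip force is fixed at half the most. Time passes only in rows, so rows that repeat a pose let the fingers close. It gives the time, the measured TCP pose, the force, the opening and the grip force at its end, in the units of the state.
- telemetry.get_obs(): the state, without advancing time (a new reading comes with each control period).
- camera(name): name is "scene" or "top" or "wrist"; returns a dict with "pixels" (384x512x3 uint8, red, green, blue), "camera_matrix" (3x3 intrinsics, pixels), "dist_coeffs" ([k1, k2, p1, p2, k3] as OpenCV has them; the pictures are not rectified), "xyz" and "orientation" of the camera in the world. Camera axes: x right, y up, looking along -z (the intrinsics and any distortion apply to the point x, -y, -z); pixel columns grow to the right and rows downward; lengths in m; the calibration is good to about 2 mm. A picture is of the moment at which its call begins. There is no depth.
- ctrl.hand_in(): hands the job in; it is judged then, once.
Trained networks look in the newest picture that a camera, given by its name, has taken for a name from the list of things; names that differ only in an ending like _2 or _b are one class to them, and where a whole thing is asked for, a point or a joint stands for the part that bears it (a point fixed in the world has none). Each returns a list of dicts, best first, with "conf" (0 to 1); they miss things now and then, are a little off and sometimes report something else, mostly with a low value. They report only what shows in the picture. A call takes as long as a camera call. They do not tell look-alikes from the thing itself.
- spotter.boxes_of(thing, camera): "xyz" ([x, y, z] in m, in world coordinates, good to about 4 mm: the middle of the surface that is visible of it).
- spotter.landmark_of(thing, camera): "xyz" ([x, y, z] in m, in world coordinates, good to about 4 mm: a listed point, or the origin of a listed thing).
The state is a dict: "time_s": time; "q": joint angles; "dq": joint speeds; "joint_efforts": joint torques, N m; "eef_pos": TCP position; "eef_rot": TCP orientation; "wrist_force": force on the tool from outside, world axes, zero at the start; "torque": the same for the moment, N m; "opening": opening from 0.0 (shut) to 1.0 (fully open); "grasp_force": force on a finger pad.
Only numpy, scipy, OpenCV 4.12 (cv2) and the standard library are available. Lean on these libraries where they do the work, as an engineer would, in place of code of your own. Each camera call takes 0.05 s, during which the arm holds its last target. There are 200 camera calls.

## Working session

There is one attempt and no reset: what is moved stays moved. The work goes in short steps, Python scripts to look and compute and a tool call to move; the robot and the scene stay as the last step left them, time stands still between calls to the robot, and variables do not carry over. Pictures are saved under pics/ and viewed, at most 16 in all, crops included, and the job is handed in when it is done.

Besides the shell and the picture viewer there is one more tool, called after "Request:" by a JSON object that holds its "fn" and its "kwargs", one argument or row to a line. send_rows: Moves the arm, as the interface text tells. Its arguments: {"type":"object","properties":{"series":{"type":"array","items":{"type":"array"}}},"required":["series"]}

```bash
mkdir -p pics; ls
cat > h.py <<'E'
import numpy as np, cv2
from bench import telemetry, camera, ctrl, spotter
from scipy.spatial.transform import Rotation as R
def snap(name,fn=None):
    c=camera(name)
    if fn: cv2.imwrite('pics/'+fn,cv2.cvtColor(c['pixels'],cv2.COLOR_RGB2BGR))
    return c
def rot(c):
    q=np.array(c['orientation']); return R.from_quat(q[[1,2,3,0]]) if q.size==4 else R.from_matrix(q)
def ray(c,uv,z):
    p=cv2.undistortPoints(np.array(uv,float).reshape(-1,1,2),np.array(c['camera_matrix']),np.array(c['dist_coeffs']))[:,0]
    d=rot(c).apply(np.c_[p[:,0],-p[:,1],-np.ones(len(p))]); o=np.array(c['xyz'])
    return o+d*((z-o[2])/d[:,2:])
def proj(c,P):
    p=rot(c).inv().apply(np.atleast_2d(P)-np.array(c['xyz'])); p=p*[1,-1,-1]
    return cv2.projectPoints(p,np.zeros(3),np.zeros(3),np.array(c['camera_matrix']),np.array(c['dist_coeffs']))[0][:,0]
E
python3 - <<'E'
from h import *
o=telemetry.get_obs();print(o['time_s'],o['eef_pos'],o['eef_rot'],o['opening'])
for n in ['top','scene']:
    c=snap(n,n+'0.png');print(n,c['xyz'])
    for t in ['reader','carriage_grip','bolt_knob','pad0','pad1','pad2','jar_red','jar_blue','jar_green','jar_black','jar_red_label','jar_blue_label','jar_green_label','jar_black_label','tape_roll','tip_box','beaker','reagent','marker','wash_jar']:
        print(t,[(np.round(d['xyz'],3).tolist(),round(d['conf'],2),proj(c,d['xyz'])[0].round().tolist()) for d in spotter.landmark_of(t,n)[:3]])
E
```

```text
pics
0.0 [0.1950962  0.5402499  0.19409486] [-3.21991584e-04  1.72533882e-01  9.85003201e-01 -8.06378311e-04] 0.9976405876677369
top [0.43840517 0.03042371 1.43224059]
reader [([0.589, -0.038, -0.001], 0.55, [268.0, 177.0])]
carriage_grip [([0.54, -0.04, 0.071], 0.57, [270.0, 189.0])]
bolt_knob [([0.595, 0.35, 0.004], 0.6, [166.0, 176.0]), ([0.608, -0.241, 0.085], 0.57, [326.0, 169.0])]
pad0 [([0.637, -0.025, 0.016], 0.84, [265.0, 164.0]), ([0.646, -0.127, 0.013], 0.82, [292.0, 162.0]), ([0.627, 0.07, 0.015], 0.79, [239.0, 167.0])]
pad1 [([0.637, -0.025, 0.016], 0.84, [265.0, 164.0]), ([0.646, -0.127, 0.013], 0.82, [292.0, 162.0]), ([0.627, 0.07, 0.015], 0.79, [239.0, 167.0])]
pad2 [([0.637, -0.025, 0.016], 0.84, [265.0, 164.0]), ([0.646, -0.127, 0.013], 0.82, [292.0, 162.0]), ([0.627, 0.07, 0.015], 0.79, [239.0, 167.0])]
jar_red [([0.455, 0.373, -0.004], 0.6, [160.0, 213.0])]
jar_blue []
jar_green [([0.584, 0.237, -0.003], 0.82, [196.0, 179.0]), ([0.429, 0.182, 0.003], 0.51, [210.0, 219.0])]
jar_black [([0.596, 0.345, -0.001], 0.78, [168.0, 175.0])]
jar_red_label [([0.478, 0.362, 0.
[... 1888 characters left out ...]
0])]
jar_black [([0.6, 0.348, 0.0], 0.77, [347.0, 266.0]), ([0.607, -0.241, 0.087], 0.72, [180.0, 170.0])]
jar_red_label [([0.479, 0.361, 0.03], 0.94, [369.0, 231.0])]
jar_blue_label []
jar_green_label [([0.451, 0.156, 0.03], 0.78, [311.0, 198.0]), ([0.576, 0.267, 0.029], 0.7, [326.0, 242.0])]
jar_black_label [([0.577, 0.37, 0.024], 0.95, [359.0, 259.0])]
tape_roll [([0.514, 0.294, 0.002], 0.46, [342.0, 235.0])]
tip_box [([0.323, -0.288, 0.004], 0.94, [220.0, 133.0])]
beaker [([0.444, -0.411, -0.004], 0.93, [176.0, 142.0])]
reagent [([0.748, 0.282, -0.002], 0.55, [304.0, 297.0])]
marker [([0.579, -0.442, -0.006], 0.51, [146.0, 161.0])]
wash_jar [([0.558, 0.505, 0.002], 0.82, [405.0, 279.0])]
```

Run:
```python
import cv2
a=cv2.imread('pics/top0.png');cv2.imwrite('pics/t1.png',cv2.resize(a[100:270,100:400],(800,453),interpolation=2))
a=cv2.imread('pics/scene0.png');cv2.imwrite('pics/s1.png',cv2.resize(a[100:340,120:440],(800,600),interpolation=2))
```

```text
(no output)
```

View pics/t1.png

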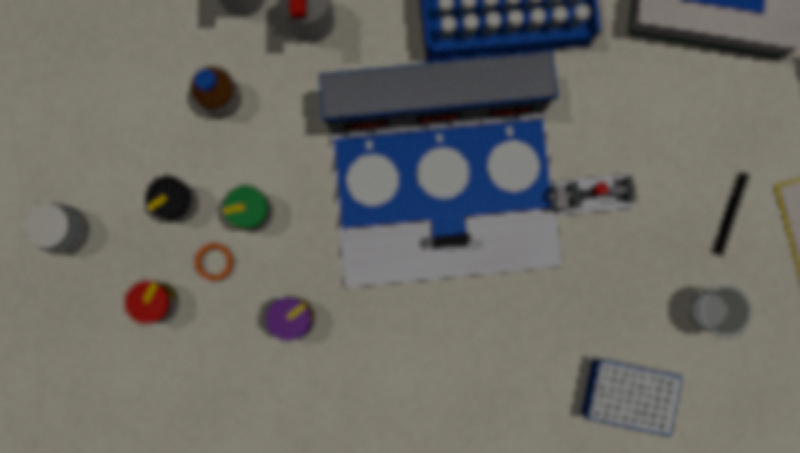

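View pics/s1.png

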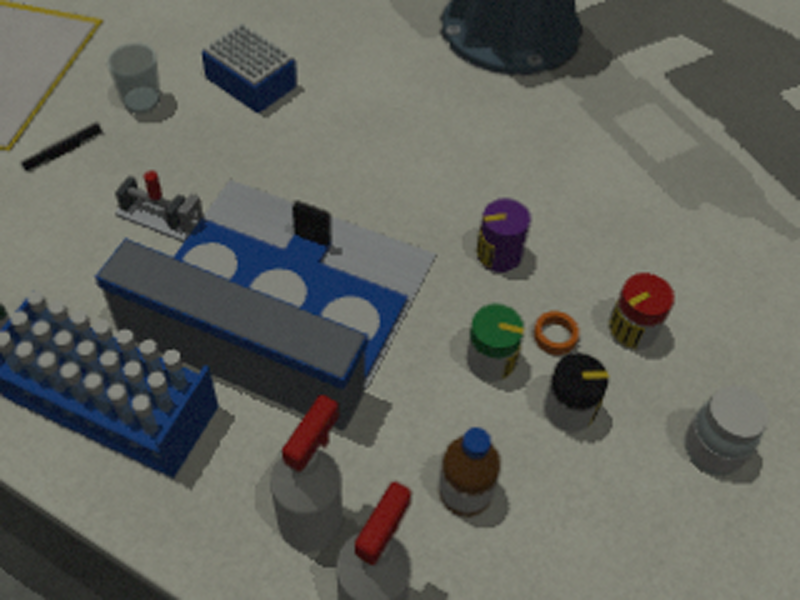

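The top view shows the red, green and black jars (crop pixels 150,300; 245,207; 170,198), a purple decoy at 287,317, and the carriage home with the bolt to its right at 600,188. The scene view agrees, and the blue jar is absent. I'll go to the bolt first.

Request:
{"fn": "send_rows", "kwargs": {
  "series": [
    [[0,0,-10],[60,-110,0],-1],
    [[0,0,-20],[110,-210,0],-1],
    [[0,0,-30],[160,-310,0],-1],
    [[0,0,-40],[210,-400,0],-1],
    [[0,0,-50],[260,-490,0],-1],
    [[0,0,-60],[310,-580,0],-1],
    [[0,0,-65],[413,-781,0],-1],
    [[0,0,-65],[413,-781,0],-1],
    [[0,0,-65],[413,-781,0],-1],
    [[0,0,-65],[413,-781,0],-1]
  ]
}}

```text
time_s: 3.35
eef_pos: [0.4885, -0.0138, 0.1954]
eef_rot: [0.0, 0.675, 0.738, 0.0]
wrist_force: [0.3, 1.0, 1.1]
opening: 0.999
grasp_force: 0.0
```

Request:
{"fn": "send_rows", "kwargs": {
  "series": [
    [[0,0,0],[0,0,0],-1]
  ]
}}

```text
time_s: 3.48
eef_pos: [0.4891, -0.0156, 0.1951]
eef_rot: [0.001, 0.677, 0.736, -0.0]
wrist_force: [-0.6, 0.0, 0.1]
opening: 0.998
grasp_force: 0.0
```

Request:
{"fn": "send_rows", "kwargs": {
  "series": [
    [[0,0,0],[119,-225,-25],-1],
    [[0,0,0],[119,-225,-25],-1],
    [[0,0,0],[119,-225,-25],-1],
    [[0,0,0],[119,-225,-25],-1],
    [[0,0,0],[119,-225,-25],-1],
    [[0,0,0],[119,-225,-25],-1],
    [[0,0,0],[119,-225,-25],-1]
  ]
}}

```text
time_s: 4.35
eef_pos: [0.6065, -0.2347, 0.1705]
eef_rot: [-0.0, 0.674, 0.739, 0.0]
wrist_force: [-0.7, 0.0, 0.1]
opening: 1.002
grasp_force: 0.0
```

Run:
```python
from h import *
c=snap('wrist','w1.png');print(telemetry.get_obs()['eef_pos'],c['xyz'])
for t in ['bolt_knob','pad1','pad2','carriage_grip']:
  for f in (spotter.landmark_of,):
    print(t,[(np.round(d['xyz'],3).tolist(),round(d['conf'],2),proj(c,d['xyz'])[0].round().tolist()) for d in f(t,'wrist')[:3]])
```

```text
[ 0.60654428 -0.23488098  0.17073681] [ 0.59944506 -0.16172977  0.34893991]
bolt_knob [([0.605, -0.243, 0.086], 0.66, [256.0, 191.0])]
pad1 [([0.642, -0.135, 0.012], 0.74, [295.0, 89.0])]
pad2 [([0.642, -0.135, 0.012], 0.74, [295.0, 89.0])]
carriage_grip []
```

View pics/w1.png

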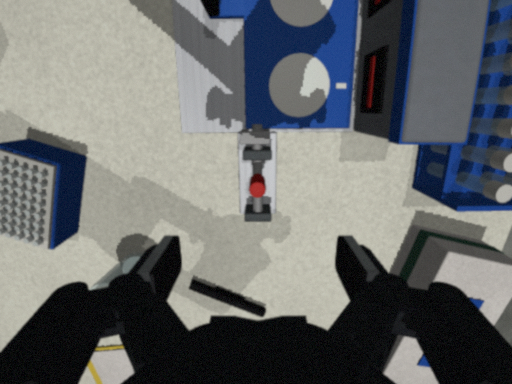

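Request:
{"fn": "send_rows", "kwargs": {
  "series": [
    [[0,0,0],[0,-6,-50],-1],
    [[0,0,0],[0,-6,-90],-1],
    [[0,0,0],[0,-6,-115],-1],
    [[0,0,0],[0,-6,-115],-1],
    [[0,0,0],[0,-6,-115],1],
    [[0,0,0],[0,-6,-115],1],
    [[0,0,0],[0,-6,-115],1],
    [[0,0,0],[0,-6,-115],1],
    [[0,0,0],[0,-6,-115],1],
    [[0,0,0],[0,-6,-115],1]
  ]
}}

```text
time_s: 5.85
eef_pos: [0.6066, -0.2427, 0.055]
eef_rot: [-0.0, 0.675, 0.738, -0.0]
wrist_force: [0.7, 0.4, -0.5]
opening: -0.004
grasp_force: 0.0
```

Run:
```python
from h import *
c=snap('wrist','w2.png');print(telemetry.get_obs()['eef_pos'],c['xyz'])
for n in ['top','scene','wrist']:
  if n!='wrist': c=snap(n,n+'2.png')
  for t in ['bolt_knob']:
    print(t,[(np.round(d['xyz'],3).tolist(),round(d['conf'],2),proj(c,d['xyz'])[0].round().tolist()) for d in spotter.landmark_of(t,n)[:3]])
a=cv2.imread('pics/scene2.png')[130:230,130:250];b=cv2.imread('pics/w2.png')
cv2.imwrite('pics/m2.png',np.hstack([cv2.resize(a,(400,333)),cv2.resize(b,(400,300))[:300] if 0 else cv2.copyMakeBorder(cv2.resize(b,(400,300)),0,33,0,0,0)]))
```

```text
[ 0.60655525 -0.24265509  0.05494215] [ 0.59973766 -0.1695921   0.23340426]
bolt_knob []
bolt_knob [([0.58, 0.243, -0.001], 0.6, [317.0, 245.0]), ([0.608, -0.244, 0.087], 0.47, [179.0, 170.0])]
bolt_knob [([0.608, -0.242, 0.086], 0.82, [180.0, 170.0])]
```

View pics/m2.png

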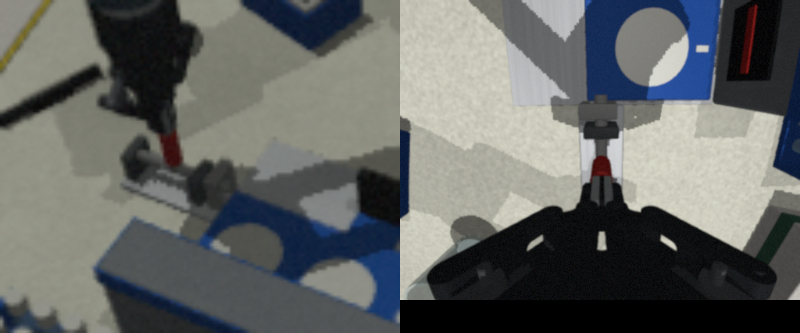

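Run:
```python
from h import *
c=snap('wrist')
print(ray(c,[[257,200],[257,211],[257,222]],0.086),proj(c,telemetry.get_obs()['eef_pos']))
print(ray(c,[[257,200],[257,211],[257,222]],0.07),proj(c,[[.606,-.242,.086],[.606,-.222,.086]]))
h=cv2.cvtColor(c['pixels'],cv2.COLOR_RGB2HSV);m=((h[...,0]<8)|(h[...,0]>172))&(h[...,1]>150)&(h[...,2]>40)
m[:, :220]=0;m[:,300:]=0
ys,xs=np.nonzero(m);print(xs.min(),xs.max(),ys.min(),ys.max())
```

```text
[[ 0.60401604 -0.22076402  0.086     ]
 [ 0.60462887 -0.22765913  0.086     ]
 [ 0.60525832 -0.23474235  0.086     ]] [[257.93416317 214.70485009]]
[[ 0.60447932 -0.22631991  0.07      ]
 [ 0.60515868 -0.23396366  0.07      ]
 [ 0.60585648 -0.24181594  0.07      ]] [[257.1578478  232.9749282 ]
 [260.17250478 202.26061839]]
244 269 200 231
```

Run:
```python
import cv2
a=cv2.imread('pics/w2.png')[120:280,180:340];b=cv2.imread('pics/scene2.png')[130:210,150:230]
import numpy as np
cv2.imwrite('pics/m3.png',np.hstack([cv2.resize(a,(400,400)),cv2.resize(b,(400,400))]))
```

```text
(no output)
```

View pics/m3.png

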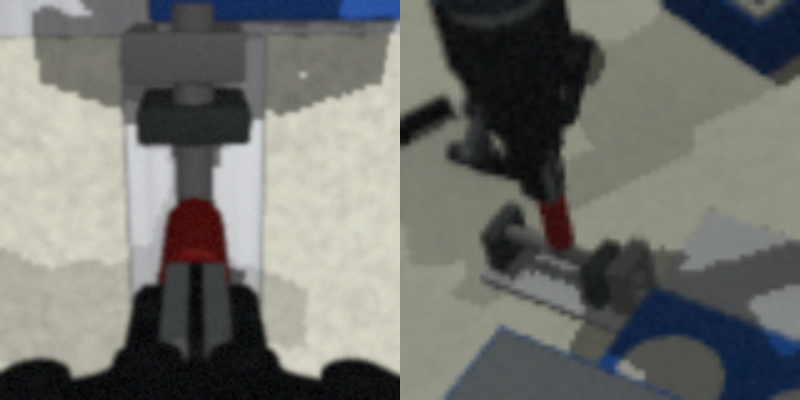

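Run:
```python
from h import *
c=snap('wrist');p=np.array(telemetry.get_obs()['eef_pos']);print(c['camera_matrix'],c['dist_coeffs'])
for dy in (0,.011):
  for dz in (0,.01,.02,.03,.04):
    print(dy,dz,proj(c,[p+[-.012,dy,dz],p+[.012,dy,dz]]).round(1).tolist())
```

```text
[[265.73377458   0.         257.88727066]
 [  0.         265.73377458 189.45418276]
 [  0.           0.           1.        ]] [-0.05119252  0.          0.          0.          0.        ]
0 0 [[241.4, 213.3], [274.4, 216.1]]
0 0.01 [[240.5, 218.8], [275.3, 221.7]]
0 0.02 [[239.6, 224.9], [276.3, 227.9]]
0 0.03 [[238.5, 231.7], [277.4, 234.9]]
0 0.04 [[237.4, 239.4], [278.6, 242.7]]
0.011 0 [[242.5, 199.0], [276.1, 201.8]]
0.011 0.01 [[241.7, 203.8], [277.1, 206.8]]
0.011 0.02 [[240.8, 209.2], [278.2, 212.3]]
0.011 0.03 [[239.8, 215.2], [279.4, 218.5]]
0.011 0.04 [[238.7, 222.0], [280.8, 225.4]]
```

Request:
{"fn": "send_rows", "kwargs": {
  "series": [
    [[0,0,0],[0,0,0],-1],
    [[0,0,0],[0,0,0],-1],
    [[0,0,0],[0,0,0],-1],
    [[0,0,0],[0,0,0],-1],
    [[0,0,0],[0,0,-10],-1],
    [[0,0,0],[0,0,-10],-1]
  ]
}}

```text
time_s: 7.0
eef_pos: [0.6056, -0.2421, 0.0435]
eef_rot: [-0.001, 0.675, 0.738, -0.0]
wrist_force: [0.1, 0.6, 0.2]
opening: 0.999
grasp_force: 0.0
```

Run:
```python
from h import *
c=snap('wrist','w3.png');d=snap('scene','s3.png');p=np.array(telemetry.get_obs()['eef_pos']);print(p,proj(d,[p,[.607,-.242,.086],[.607,-.242,.046]]))
a=cv2.imread('pics/w3.png')[120:320,130:390];b=cv2.imread('pics/s3.png')[120:210,140:230]
cv2.imwrite('pics/m4.png',np.hstack([cv2.resize(a,(400,308)),cv2.resize(b,(308,308))]))
```

```text
[ 0.60626312 -0.2424879   0.04442703] [[181.8237672  178.31347763]
 [179.62969489 170.10701985]
 [181.72068536 178.20562083]]
```

View pics/m4.png

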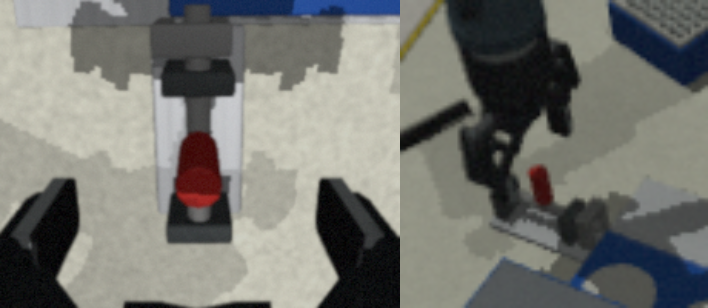

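Run:
```python
from h import *
c=snap('wrist');d=snap('scene');p=np.array(telemetry.get_obs()['eef_pos'])
print(ray(c,[[259,243]],.086), 'tcp',p)
u=np.array([np.cos(np.radians(4.8)),np.sin(np.radians(4.8)),0])
for dz in (0,.013,.03,.05): 
  P=[p+u*s*.05+[0,0,dz] for s in(1,-1)]
  print(dz,proj(d,P).round(1).tolist(),proj(c,P).round(1).tolist())
for t in ['bolt_knob']:print([(np.round(e['xyz'],3).tolist(),round(e['conf'],2)) for n in('wrist','scene') for e in spotter.landmark_of(t,n)])
```

```text
[[ 0.6068998  -0.24291157  0.086     ]] tcp [ 0.60665465 -0.24273548  0.04498803]
0 [[173.1, 188.8], [189.9, 168.1]] [[327.4, 215.6], [189.3, 214.9]]
0.013 [[172.3, 186.3], [189.3, 165.5]] [[332.2, 223.0], [184.6, 222.2]]
0.03 [[171.3, 182.9], [188.5, 162.1]] [[339.5, 234.3], [177.4, 233.4]]
0.05 [[170.1, 178.8], [187.6, 157.9]] [[350.1, 250.7], [167.0, 249.8]]
[([0.61, -0.242, 0.086], 0.78), ([0.606, -0.241, 0.089], 0.67)]
```

Request:
{"fn": "send_rows", "kwargs": {
  "series": [
    [[0,0,0],[0,0,-10],-1],
    [[0,0,0],[0,0,-20],-1],
    [[0,0,0],[0,0,-20],-1],
    [[0,0,0],[0,0,-20],1],
    [[0,0,0],[0,0,-20],1],
    [[0,0,0],[0,0,-20],1],
    [[0,0,0],[0,0,-20],1],
    [[0,0,0],[0,0,-20],1],
    [[0,0,0],[0,0,-20],1]
  ]
}}

```text
time_s: 8.43
eef_pos: [0.6063, -0.2429, 0.0255]
eef_rot: [-0.0, 0.675, 0.738, -0.0]
wrist_force: [-3.6, 0.5, 6.0]
opening: 0.186
grasp_force: 58.6
```

Run:
```python
from h import *
c=snap('wrist','w4.png');d=snap('scene','s4.png')
a=cv2.imread('pics/w4.png')[120:320,130:390];b=cv2.imread('pics/s4.png')[120:210,140:230]
cv2.imwrite('pics/m5.png',np.hstack([cv2.resize(a,(400,308)),cv2.resize(b,(308,308))]))
```

```text
(no output)
```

View pics/m5.png

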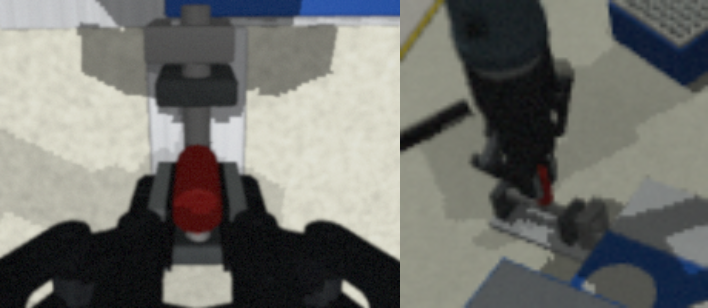

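Request:
{"fn": "send_rows", "kwargs": {
  "series": [
    [[0,0,0],[0.5,-5,0],1],
    [[0,0,0],[0.9,-10,0],1],
    [[0,0,0],[1.3,-15,0],1],
    [[0,0,0],[1.6,-18,0],1],
    [[0,0,0],[1.6,-18,0],1]
  ]
}}

```text
time_s: 9.15
eef_pos: [0.6081, -0.261, 0.0255]
eef_rot: [0.0, 0.675, 0.738, -0.0]
wrist_force: [-3.6, 0.0, 4.5]
opening: 0.189
grasp_force: 58.6
```

Request:
{"fn": "send_rows", "kwargs": {
  "series": [
    [[0,0,0],[0.2,-2,0],1],
    [[0,0,0],[0.4,-4,0],1],
    [[0,0,0],[0.5,-6,0],1],
    [[0,0,0],[0.5,-6,0],1]
  ]
}}

```text
time_s: 9.65
eef_pos: [0.6087, -0.2667, 0.0255]
eef_rot: [-0.0, 0.675, 0.738, -0.0]
wrist_force: [-3.2, 0.4, 5.7]
opening: 0.186
grasp_force: 58.6
```

Request:
{"fn": "send_rows", "kwargs": {
  "series": [
    [[0,0,0],[0.2,-2,0],1],
    [[0,0,0],[0.4,-4,0],1],
    [[0,0,0],[0.5,-6,0],1],
    [[0,0,0],[0.5,-6,0],1]
  ]
}}

```text
time_s: 10.15
eef_pos: [0.6092, -0.2715, 0.0255]
eef_rot: [-0.001, 0.675, 0.738, 0.001]
wrist_force: [-3.2, 4.6, 7.5]
opening: 0.187
grasp_force: 58.8
```

Request:
{"fn": "send_rows", "kwargs": {
  "series": [
    [[0,0,0],[0.2,-2,0],1],
    [[0,0,0],[0.4,-4,0],1],
    [[0,0,0],[0.4,-4,0],1],
    [[0,0,0],[0.4,-4,0],1]
  ]
}}

```text
time_s: 10.65
eef_pos: [0.6091, -0.2714, 0.0254]
eef_rot: [-0.003, 0.674, 0.738, 0.002]
wrist_force: [-6.0, 15.8, 13.4]
opening: 0.189
grasp_force: 59.5
```

Run:
```python
from h import *
for n in('wrist','scene'):
  c=snap(n,n+'5.png')
  print([(np.round(e['xyz'],3).tolist(),round(e['conf'],2),proj(c,e['xyz'])) for e in spotter.landmark_of('bolt_knob',n)])
print(telemetry.get_obs()['eef_pos'],telemetry.get_obs()['wrist_force'])
```

```text
[([0.615, -0.272, 0.086], 0.56, array([[268.52480566, 262.36928555]]))]
[([0.615, -0.273, 0.088], 0.43, array([[170.51628947, 167.72718048]]))]
[ 0.60911274 -0.27145964  0.02539853] [-6.80456774 16.15280239 12.73675259]
```

Request:
{"fn": "send_rows", "kwargs": {
  "series": [
    [[0,0,0],[0,4,0],1],
    [[0,0,0],[0,4,0],-1],
    [[0,0,0],[0,4,0],-1],
    [[0,0,0],[0,4,0],-1],
    [[0,0,0],[0,4,50],-1],
    [[0,0,0],[0,4,100],-1],
    [[0,0,0],[-20,60,100],-1],
    [[0,0,0],[-40,120,100],-1],
    [[0,0,0],[-60,180,100],-1],
    [[0,0,0],[-71,236,100],-1]
  ]
}}

```text
time_s: 12.1
eef_pos: [0.5377, -0.0391, 0.1251]
eef_rot: [0.0, 0.675, 0.738, 0.0]
wrist_force: [1.0, 0.8, 0.3]
opening: 1.001
grasp_force: 0.0
```

Request:
{"fn": "send_rows", "kwargs": {
  "series": [
    [[0,0,0],[0,0,0],-1],
    [[0,0,0],[0,0,0],-1]
  ]
}}

```text
time_s: 12.35
eef_pos: [0.5392, -0.0412, 0.1254]
eef_rot: [0.001, 0.675, 0.738, 0.0]
wrist_force: [0.2, 0.0, -0.3]
opening: 0.999
grasp_force: 0.0
```

Run:
```python
from h import *
c=snap('wrist','w6.png');print(telemetry.get_obs()['eef_pos'])
for t in ['bolt_knob','pad1','carriage_grip']:
    print(t,[(np.round(d['xyz'],3).tolist(),round(d['conf'],2),proj(c,d['xyz'])[0].round().tolist()) for d in spotter.landmark_of(t,'wrist')[:3]])
```

```text
[ 0.53927103 -0.04176331  0.12525247]
bolt_knob []
pad1 [([0.628, 0.069, 0.017], 0.67, [355.0, 81.0]), ([0.643, -0.134, 0.01], 0.56, [333.0, 254.0])]
carriage_grip [([0.536, -0.043, 0.069], 0.68, [255.0, 193.0])]
```

View pics/w6.png

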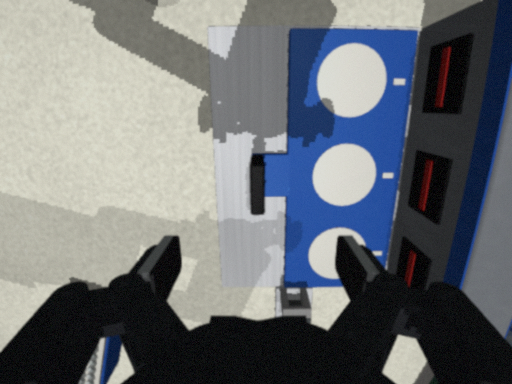

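The wrist view shows the grip at (257,185), centred between the fingers. I'll lower and grip it.

Request:
{"fn": "send_rows", "kwargs": {
  "series": [
    [[0,0,0],[-3,0,-50],-1],
    [[0,0,0],[-3,0,-100],-1],
    [[0,0,0],[-3,0,-115],-1],
    [[0,0,0],[-3,0,-115],1],
    [[0,0,0],[-3,0,-115],1],
    [[0,0,0],[-3,0,-115],1],
    [[0,0,0],[-3,0,-115],1],
    [[0,0,0],[-3,0,-115],1],
    [[0,0,0],[-3,0,-115],1]
  ]
}}

```text
time_s: 13.68
eef_pos: [0.5371, -0.041, 0.0116]
eef_rot: [0.001, 0.674, 0.738, 0.001]
wrist_force: [-0.4, 1.3, 6.1]
opening: 0.148
grasp_force: 59.4
```

Request:
{"fn": "send_rows", "kwargs": {
  "series": [
    [[0,0,0],[-8,-0.7,0],1],
    [[0,0,0],[-16,-1.4,0],1],
    [[0,0,0],[-24,-2.1,0],1],
    [[0,0,0],[-32,-2.9,0],1],
    [[0,0,0],[-40,-3.6,0],1],
    [[0,0,0],[-48,-4.3,0],1],
    [[0,0,0],[-56,-5,0],1],
    [[0,0,0],[-64,-5.7,0],1],
    [[0,0,0],[-72,-6.4,0],1],
    [[0,0,0],[-76,-6.8,0],1]
  ]
}}

```text
time_s: 14.92
eef_pos: [0.4614, -0.0486, 0.0116]
eef_rot: [0.002, 0.675, 0.738, 0.001]
wrist_force: [6.0, -1.0, 4.8]
opening: 0.15
grasp_force: 60.6
```

Request:
{"fn": "send_rows", "kwargs": {
  "series": [
    [[0,0,0],[-2,-0.2,0],1],
    [[0,0,0],[-4,-0.4,0],1],
    [[0,0,0],[-6,-0.5,0],1],
    [[0,0,0],[-6,-0.5,0],1]
  ]
}}

```text
time_s: 15.42
eef_pos: [0.4618, -0.0487, 0.0117]
eef_rot: [0.007, 0.675, 0.738, 0.005]
wrist_force: [31.6, 5.5, -22.1]
opening: 0.15
grasp_force: 59.0
```

Request:
{"fn": "send_rows", "kwargs": {
  "series": [
    [[0,0,0],[5,0.5,0],1],
    [[0,0,0],[5,0.5,0],-1],
    [[0,0,0],[5,0.5,0],-1],
    [[0,0,0],[5,0.5,0],-1],
    [[0,0,0],[5,0.5,50],-1],
    [[0,0,0],[5,0.5,100],-1],
    [[0,0,0],[5,0.5,150],-1],
    [[0,0,0],[5,0.5,150],-1],
    [[0,0,0],[5,0.5,150],-1]
  ]
}}

```text
time_s: 16.55
eef_pos: [0.458, -0.0473, 0.1594]
eef_rot: [-0.0, 0.675, 0.738, -0.0]
wrist_force: [-0.9, -0.0, -1.3]
opening: 0.999
grasp_force: 0.0
```

Run:
```python
from h import *
for n in('wrist','top','scene'):
  c=snap(n,n+'7.png')
  for t in ['reader','pad1','carriage_grip','bolt_knob','jar_red','jar_green','jar_black','jar_red_label','jar_green_label','jar_black_label']:
    print(n,t,[(np.round(d['xyz'],3).tolist(),round(d['conf'],2)) for d in spotter.landmark_of(t,n)[:3]])
```

```text
wrist reader [([0.594, -0.037, -0.002], 0.76)]
wrist pad1 [([0.55, 0.059, 0.017], 0.9), ([0.561, -0.04, 0.014], 0.82), ([0.567, -0.143, 0.011], 0.64)]
wrist carriage_grip [([0.461, -0.051, 0.07], 0.95)]
wrist bolt_knob []
wrist jar_red []
wrist jar_green []
wrist jar_black []
wrist jar_red_label []
wrist jar_green_label [([0.596, -0.033, -0.002], 0.22)]
wrist jar_black_label []
top reader [([0.588, -0.035, 0.001], 0.94)]
top pad1 [([0.561, -0.035, 0.017], 0.68), ([0.551, 0.061, 0.014], 0.61), ([0.569, -0.135, 0.014], 0.56)]
top carriage_grip [([0.475, 0.362, 0.03], 0.21)]
top bolt_knob [([0.61, -0.27, 0.085], 0.44)]
top jar_red [([0.455, 0.373, -0.004], 0.79)]
top jar_green [([0.433, 0.184, 0.004], 0.79), ([0.582, 0.235, -0.001], 0.74), ([0.479, 0.361, 0.028], 0.71)]
top jar_black [([0.601, 0.314, 0.002], 0.63)]
top jar_red_label [([0.478, 0.36, 0.03], 0.63), ([0.582, 0.337, 0.027], 0.33), ([0.555, 0.509, 0.0], 0.32)]
top jar_green_label [([0.574, 0.265, 0.034], 0.66)]
top jar_black_label []
scene reader [([0.592, -0.035, 0.003], 0.62)]
scene pad1 [([0.565, -0.139, 0.011], 0.8), ([0.55, 0.062, 0.016], 0.65), ([0.559, -0.038, 0.018], 0.57)]
scene carriage_grip [([0.459, -0.045, 0.071], 0.74)]
scene bolt_knob [([0.322, -0.289, -0.001], 0.74), ([0.61, -0.271, 0.088], 0.73), ([0.745, 0.282, -0.002], 0.57)]
scene jar_red [([0.452, 0.368, 0.0], 0.74)]
scene jar_green [([0.58, 0.242, 0.001], 0.76), ([0.43, 0.178, -0.002], 0.71), ([0.442, -0.41, -0.001], 0.7)]
scene jar_black [([0.606, 0.319, -0.001], 0.93), ([0.574, 0.269, 0.03], 0.6)]
scene jar_red_label [([0.481, 0.36, 0.033], 0.97)]
scene jar_green_label [([0.451, 0.159, 0.028], 0.86), ([0.578, 0.265, 0.029], 0.65)]
scene jar_black_label [([0.584, 0.336, 0.027], 0.6)]
```

The black jar was knocked to about (0.603, 0.316). Moving on to the red jar.

Request:
{"fn": "send_rows", "kwargs": {
  "series": [
    [[0,0,0],[-4,55,0],-1],
    [[0,0,0],[-4,110,0],-1],
    [[0,0,0],[-4,170,0],-1],
    [[0,0,0],[-4,230,0],-1],
    [[0,0,0],[-4,290,0],-1],
    [[0,0,0],[-4,350,0],-1],
    [[0,0,0],[-4,390,0],-1],
    [[0,0,0],[-4,419,0],-1],
    [[0,0,0],[-4,419,0],-1],
    [[0,0,0],[-4,419,0],-1]
  ]
}}

```text
time_s: 19.45
eef_pos: [0.4544, 0.371, 0.1597]
eef_rot: [0.0, 0.675, 0.738, -0.0]
wrist_force: [0.6, -0.6, 0.1]
opening: 0.997
grasp_force: 0.0
```

```bash
cat > look.py <<'E'
from h import *
import sys
def stripe(c,lid,r=.027):
    "yellow stripe direction on lid centred at lid (z=.08): refined centre offset + yaw"
    h=cv2.cvtColor(c['pixels'],cv2.COLOR_RGB2HSV);m=(abs(h[...,0].astype(int)-28)<8)&(h[...,1]>110)&(h[...,2]>60)
    ys,xs=np.nonzero(m)
    if len(xs)<5: return None
    P=ray(c,np.c_[xs,ys],.08)[:,:2];k=np.hypot(*(P-lid[:2]).T)<r+.005;P=P[k]
    if len(P)<5: return None
    v=P.mean(0)-lid[:2];e=np.linalg.svd(P-P.mean(0))[2][0];e=e*np.sign(e@v)
    return len(P),P.mean(0).round(4).tolist(),np.degrees([np.arctan2(v[1],v[0]),np.arctan2(e[1],e[0])]).round(1).tolist()
if __name__=='__main__':
    jar,fn=sys.argv[1:3];o=telemetry.get_obs();print(np.round(o['eef_pos'],4))
    for n in ['wrist','scene','top']:
        c=snap(n,fn if n=='wrist' else None)
        for d in spotter.landmark_of(jar,n)[:2]:
            L=[e['xyz'] for e in spotter.landmark_of(jar+'_label',n)]
            j=np.array(d['xyz']);L=[np.array(l)-j for l in L if abs(np.hypot(*(np.array(l)-j)[:2])-.03)<.012]
            print(n,j.round(3),round(d['conf'],2),'label',[np.degrees(np.arctan2(l[1],l[0])).round(1) for l in L],'stripe',stripe(c,j),proj(c,j+[0,0,.08])[0].round())
E
python3 look.py jar_red wr.png
```

```text
[0.4544 0.371  0.1597]
wrist [0.453 0.371 0.003] 0.82 label [] stripe (187, [0.4661, 0.3647], [-23.8, -28.1]) [256. 185.]
scene [ 0.454  0.368 -0.   ] 0.71 label [np.float64(-20.6)] stripe (18, [0.4645, 0.3642], [-20.9, -30.1]) [378. 217.]
scene [0.573 0.267 0.028] 0.32 label [] stripe (23, [0.5779, 0.2536], [-70.2, -100.0]) [331. 226.]
top [ 0.454  0.371 -0.002] 0.64 label [np.float64(-22.5)] stripe (12, [0.4675, 0.3662], [-18.3, -31.0]) [155. 213.]
top [0.474 0.363 0.029] 0.48 label [] stripe (13, [0.4672, 0.3638], [173.6, 99.4]) [155. 207.]
```

View pics/wr.png

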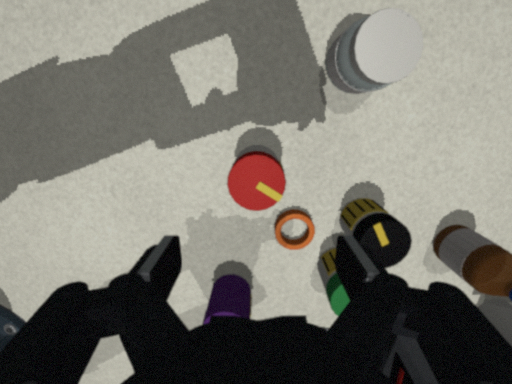

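```bash
cat > lid.py <<'E'
from h import *
from look import stripe
import sys
# lid.py jar x y [camera] : lid centre from the colour blob (hull, stripe included) and stripe yaw about it
jar,x,y=sys.argv[1],float(sys.argv[2]),float(sys.argv[3]);n=sys.argv[4] if len(sys.argv)>4 else 'wrist'; zt=float(sys.argv[5]) if len(sys.argv)>5 else .08
c=snap(n);h=cv2.cvtColor(c['pixels'],cv2.COLOR_RGB2HSV).astype(int)
H,S,V=h[...,0],h[...,1],h[...,2]
m={'jar_red':((H<8)|(H>172))&(S>150),'jar_green':(abs(H-70)<15)&(S>100),'jar_black':(V<45)}[jar]
m|=(abs(H-28)<8)&(S>110)&(V>60)
yy,xx=np.mgrid[:m.shape[0],:m.shape[1]]
P=ray(c,np.c_[xx.ravel(),yy.ravel()],zt)[:,:2].reshape(*m.shape,2)
m&=np.hypot(P[...,0]-x,P[...,1]-y)<.033
Q=P[m].astype(np.float32);(cx,cy),r=cv2.minEnclosingCircle(Q);g=Q.mean(0)
print('tcp',np.round(telemetry.get_obs()['eef_pos'],4),'circle',round(cx,4),round(cy,4),'r',round(r,4),'mean',g.round(4))
print(stripe(c,np.array([cx,cy])),stripe(c,g))
E
python3 lid.py jar_red .453 .371
```

```text
tcp [0.4547 0.3714 0.16  ] circle 0.4527 0.3742 r 0.0301 mean [0.4522 0.3748]
(184, [0.4662, 0.3647], [-35.1, -28.0]) (184, [0.4662, 0.3647], [-35.8, -28.0])
```

Request:
{"fn": "send_rows", "kwargs": {
  "series": [
    [[0,0,0],[-1.5,1.5,-40],-1],
    [[0,0,0],[-1.5,1.5,-80],-1],
    [[0,0,0],[-1.5,1.5,-115],-1],
    [[0,0,0],[-1.5,1.5,-146],-1],
    [[0,0,0],[-1.5,1.5,-146],-1],
    [[0,0,0],[-1.5,1.5,-146],1],
    [[0,0,0],[-1.5,1.5,-146],1],
    [[0,0,0],[-1.5,1.5,-146],1],
    [[0,0,0],[-1.5,1.5,-146],1],
    [[0,0,0],[-1.5,1.5,-146],1]
  ]
}}

```text
time_s: 21.3
eef_pos: [0.4545, 0.3739, 0.0161]
eef_rot: [0.001, 0.675, 0.738, 0.002]
wrist_force: [-1.6, -0.7, 6.7]
opening: 0.68
grasp_force: 64.9
```

Request:
{"fn": "send_rows", "kwargs": {
  "series": [
    [[0,0,0],[0,0,25],1],
    [[0,0,0],[0,0,60],1],
    [[0,0,0],[0,0,95],1],
    [[0,0,5],[5,-25,120],1],
    [[0,0,10],[15,-65,120],1],
    [[0,0,15],[25,-110,120],1],
    [[0,0,20],[36,-160,120],1],
    [[0,0,25],[47,-210,120],1],
    [[0,0,30],[58,-260,120],1],
    [[0,0,33],[69,-310,120],1]
  ]
}}

```text
time_s: 22.55
eef_pos: [0.5222, 0.0614, 0.1344]
eef_rot: [0.0, 0.436, 0.9, 0.0]
wrist_force: [0.9, -0.6, -2.7]
opening: 0.685
grasp_force: 64.9
```

Request:
{"fn": "send_rows", "kwargs": {
  "series": [
    [[0,0,0],[11,-50,0],1],
    [[0,0,0],[22,-100,0],1],
    [[0,0,0],[33,-145,0],1],
    [[0,0,0],[41,-180,0],1],
    [[0,0,0],[46,-202,0],1],
    [[0,0,0],[46,-202,0],1],
    [[0,0,0],[46,-202,0],1]
  ]
}}

```text
time_s: 23.42
eef_pos: [0.5677, -0.1379, 0.1338]
eef_rot: [-0.0, 0.437, 0.899, 0.0]
wrist_force: [-0.2, 0.2, -2.3]
opening: 0.684
grasp_force: 64.9
```

Run:
```python
from h import *
from look import stripe
for n in ('scene','top','wrist'):
  c=snap(n,n+'8.png')
  for t in ('jar_red','jar_red_label','pad1'): print(n,t,[(np.round(d['xyz'],3).tolist(),round(d['conf'],2)) for d in spotter.landmark_of(t,n)[:3]])
o=telemetry.get_obs();print(o['eef_pos'],o['eef_rot'])
```

```text
scene jar_red [([0.569, -0.143, 0.116], 0.68)]
scene jar_red_label [([0.598, -0.136, 0.15], 0.75), ([0.591, -0.032, 0.001], 0.7), ([0.549, 0.062, 0.015], 0.26)]
scene pad1 [([0.552, 0.063, 0.016], 0.98), ([0.561, -0.038, 0.015], 0.82), ([0.565, -0.139, 0.013], 0.63)]
top jar_red [([0.569, -0.137, 0.116], 0.47), ([0.549, 0.058, 0.016], 0.21)]
top jar_red_label [([0.596, -0.134, 0.149], 0.5), ([0.438, -0.409, 0.0], 0.32)]
top pad1 [([0.563, -0.034, 0.013], 0.93), ([0.572, -0.135, 0.014], 0.81), ([0.548, 0.06, 0.016], 0.63)]
wrist jar_red [([0.569, -0.143, 0.121], 0.72)]
wrist jar_red_label [([0.459, -0.052, 0.07], 0.49)]
wrist pad1 [([0.549, 0.061, 0.014], 0.94), ([0.558, -0.04, 0.015], 0.72), ([0.566, -0.141, 0.009], 0.66)]
[ 0.56811179 -0.13894517  0.1340168 ] [ 1.09098445e-05  4.37323166e-01  8.99304424e-01 -1.28812865e-05]
```

View pics/wrist8.png

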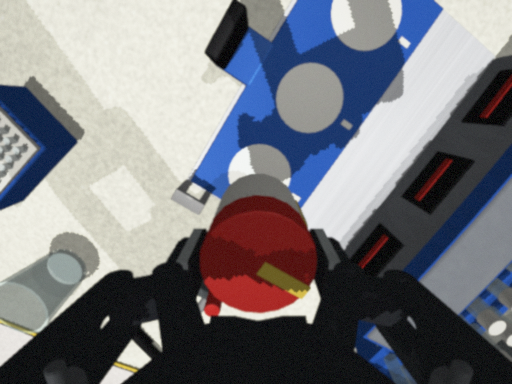

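```bash
sed -i 's/def stripe(c,lid,r=.027)/def stripe(c,lid,r=.027,z=.08)/; s/np.c_\[xs,ys\],.08)/np.c_[xs,ys],z)/' look.py; sed -i 's/stripe(c,np.array(\[cx,cy\])),stripe(c,g)/stripe(c,np.array([cx,cy]),z=zt),stripe(c,g,z=zt)/' lid.py
python3 lid.py jar_red .569 -.141 wrist .2; python3 lid.py jar_red .569 -.141 top .2;  python3 lid.py jar_red .569 -.141 scene .2
```

```text
tcp [ 0.5681 -0.139   0.134 ] circle 0.5681 -0.141 r 0.033 mean [ 0.5652 -0.137 ]
(715, [0.5825, -0.1377], [12.8, 5.1]) (716, [0.5825, -0.1377], [-2.4, 4.5])
tcp [ 0.5681 -0.139   0.134 ] circle 0.5523 -0.1266 r 0.0142 mean [ 0.55   -0.1241]
None None
tcp [ 0.5681 -0.139   0.134 ] circle 0.5708 -0.1401 r 0.031 mean [ 0.5724 -0.1354]
None None
```

Request:
{"fn": "send_rows", "kwargs": {
  "series": [
    [[0,0,0],[0,1,-30],1],
    [[0,0,0],[0,1,-60],1],
    [[0,0,0],[0,1,-85],1],
    [[0,0,0],[0,1,-98],1],
    [[0,0,0],[0,1,-103],1],
    [[0,0,0],[0,1,-105.5],1],
    [[0,0,0],[0,1,-105.5],1]
  ]
}}

```text
time_s: 25.05
eef_pos: [0.5695, -0.1384, 0.0302]
eef_rot: [0.002, 0.437, 0.899, 0.0]
wrist_force: [-0.1, 0.9, 2.9]
opening: 0.682
grasp_force: 65.0
```

Request:
{"fn": "send_rows", "kwargs": {
  "series": [
    [[0,0,0],[0,0,0],0.2],
    [[0,0,0],[0,0,0],-0.4],
    [[0,0,0],[0,0,0],-1],
    [[0,0,0],[0,0,0],-1],
    [[0,0,0],[0,0,0],-1],
    [[0,0,0],[0,0,30],-1],
    [[0,0,0],[0,0,70],-1],
    [[0,0,0],[0,0,110],-1],
    [[0,0,0],[0,0,150],-1],
    [[0,0,0],[0,0,150],-1]
  ]
}}

```text
time_s: 26.3
eef_pos: [0.5704, -0.139, 0.1826]
eef_rot: [0.004, 0.437, 0.899, 0.0]
wrist_force: [-0.0, 0.0, -0.5]
opening: 1.001
grasp_force: 0.0
```

```bash
python3 lid.py jar_red .569 -.139 wrist .094
python3 - <<'E'
from h import *
for n in ('scene','top'):
  c=snap(n,n+'9.png')
  for t in ('jar_red','jar_red_label','jar_green','jar_black','jar_green_label','jar_black_label','tape_roll'): print(n,t,[(np.round(d['xyz'],3).tolist(),round(d['conf'],2)) for d in spotter.landmark_of(t,n)[:3]])
E
```

```text
tcp [ 0.5691 -0.1384  0.1801] circle 0.5685 -0.1381 r 0.0303 mean [ 0.5677 -0.138 ]
(173, [0.5849, -0.1388], [-2.7, 5.2]) (173, [0.5849, -0.1388], [-2.8, 5.2])
scene jar_red [([0.571, -0.144, 0.012], 0.62)]
scene jar_red_label [([0.597, -0.138, 0.045], 0.92)]
scene jar_green [([0.43, 0.18, -0.0], 0.87), ([0.579, 0.243, 0.001], 0.59)]
scene jar_black [([0.604, 0.318, -0.0], 0.9)]
scene jar_green_label [([0.578, 0.264, 0.028], 0.91), ([0.455, 0.158, 0.029], 0.91)]
scene jar_black_label [([0.583, 0.34, 0.027], 0.71)]
scene tape_roll []
top jar_red [([0.575, 0.264, 0.031], 0.58), ([0.572, -0.139, 0.012], 0.49)]
top jar_red_label [([0.598, -0.134, 0.041], 0.68)]
top jar_green [([0.433, 0.184, 0.003], 0.71), ([0.579, 0.235, -0.0], 0.61)]
top jar_black [([0.6, 0.315, 0.004], 0.83), ([0.56, -0.034, 0.016], 0.58)]
top jar_green_label [([0.453, 0.154, 0.031], 0.74), ([0.574, 0.266, 0.03], 0.53)]
top jar_black_label [([0.585, 0.34, 0.029], 0.75)]
top tape_roll [([0.512, 0.291, -0.004], 0.67), ([0.584, 0.238, -0.002], 0.6), ([0.562, -0.034, 0.016], 0.39)]
```

Request:
{"fn": "send_rows", "kwargs": {
  "series": [
    [[0,0,-9],[2,50,0],-1],
    [[0,0,-18],[4,105,0],-1],
    [[0,0,-27],[6,160,0],-1],
    [[0,0,-36],[8,220,0],-1],
    [[0,0,-45],[10,280,0],-1],
    [[0,0,-54],[10,340,0],-1],
    [[0,0,-54],[10,365,-10],-1],
    [[0,0,-54],[10,377,-20],-1],
    [[0,0,-54],[10,377,-20],-1],
    [[0,0,-54],[10,377,-20],-1]
  ]
}}

```text
time_s: 28.4
eef_pos: [0.5785, 0.2377, 0.1586]
eef_rot: [0.0, 0.798, 0.602, -0.0]
wrist_force: [-0.8, -0.2, 0.3]
opening: 1.001
grasp_force: 0.0
```

```bash
python3 look.py jar_green wg.png; python3 lid.py jar_green .58 .239
python3 - <<'E'
from h import *
c=snap('wrist');print([(np.round(d['xyz'],3).tolist(),round(d['conf'],2)) for d in spotter.landmark_of('jar_black','wrist')])
E
```

```text
[0.5785 0.2377 0.1586]
wrist [0.433 0.181 0.002] 0.77 label [np.float64(-51.6)] stripe None [146. 267.]
wrist [ 0.581  0.238 -0.002] 0.73 label [np.float64(111.1)] stripe (240, [0.5779, 0.2548], [100.8, 104.9]) [260. 183.]
scene [0.583 0.24  0.001] 0.97 label [np.float64(105.8)] stripe (23, [0.5772, 0.2529], [114.7, 98.7]) [319. 230.]
scene [0.555 0.507 0.002] 0.75 label [] stripe None [415. 265.]
top [0.43  0.184 0.005] 0.76 label [np.float64(-54.3)] stripe (12, [0.4419, 0.1691], [-51.8, -50.6]) [207. 219.]
top [0.584 0.239 0.   ] 0.65 label [np.float64(112.5)] stripe None [192. 176.]
tcp [0.5781 0.239  0.1585] circle 0.5807 0.2416 r 0.0306 mean [0.5826 0.2415]
(288, [0.578, 0.2575], [99.6, 98.7]) (292, [0.5787, 0.2576], [103.6, 92.9])
[([0.604, 0.317, 0.004], 0.76)]
```

View pics/wg.png

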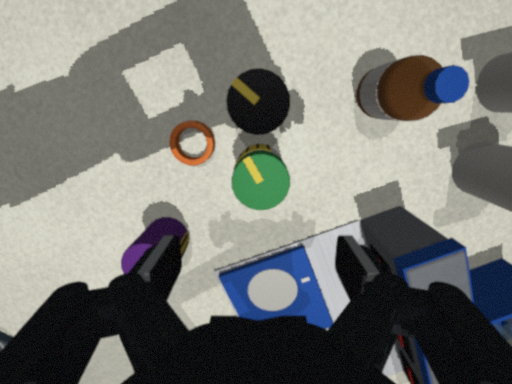

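```bash
python3 - <<'E'
from h import *
c=snap('wrist');f=c['pixels'];h=cv2.cvtColor(f,cv2.COLOR_RGB2HSV).astype(int)
m=(abs(h[...,0]-28)<8)&(h[...,1]>110)&(h[...,2]>130);m[:,:225]=0;m[:,300:]=0
n,l,s,cen=cv2.connectedComponentsWithStats(m.astype(np.uint8))
for i in range(1,n):
  if s[i,4]>30:
    ys,xs=np.nonzero(l==i);P=ray(c,np.c_[xs,ys],.08)[:,:2];e=np.linalg.svd(P-P.mean(0))[2][0];print(s[i],P.mean(0).round(4),np.degrees(np.arctan2(e[1],e[0])))
E
python3 - <<'E'
import cv2
cv2.imwrite('pics/g2.png',cv2.resize(cv2.imread('pics/wg.png')[60:220,200:320],(450,600),interpolation=0))
E
```

```text
[244 157  20  28 230] [0.5782 0.2542] -76.9994615977185
```

View pics/g2.png

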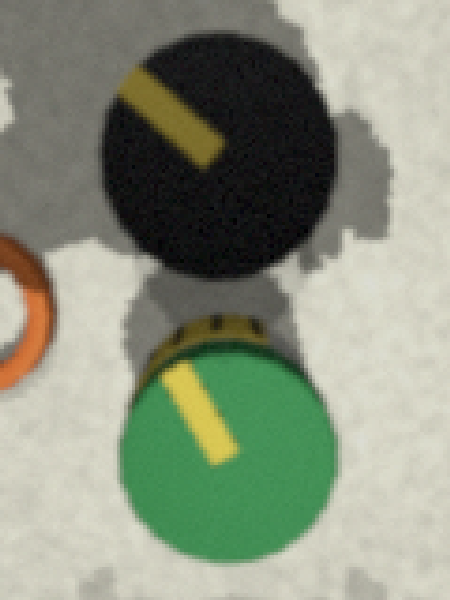

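Request:
{"fn": "send_rows", "kwargs": {
  "series": [
    [[0,0,0],[3,1,-40],-1],
    [[0,0,0],[3,1,-80],-1],
    [[0,0,0],[3,1,-115],-1],
    [[0,0,0],[3,1,-144],-1],
    [[0,0,0],[3,1,-144],-1],
    [[0,0,0],[3,1,-144],1],
    [[0,0,0],[3,1,-144],1],
    [[0,0,0],[3,1,-144],1],
    [[0,0,0],[3,1,-144],1],
    [[0,0,0],[3,1,-144],1]
  ]
}}

```text
time_s: 30.45
eef_pos: [0.5828, 0.2405, 0.0168]
eef_rot: [0.001, 0.798, 0.603, 0.002]
wrist_force: [-0.8, -0.3, 7.6]
opening: 0.682
grasp_force: 64.8
```

Request:
{"fn": "send_rows", "kwargs": {
  "series": [
    [[0,0,0],[0,0,25],1],
    [[0,0,0],[0,0,60],1],
    [[0,0,0],[0,0,95],1],
    [[0,0,-8],[-2,-20,120],1],
    [[0,0,-17],[-4,-45,120],1],
    [[0,0,-26],[-7,-80,120],1],
    [[0,0,-35],[-9,-115,120],1],
    [[0,0,-44],[-12,-150,120],1],
    [[0,0,-53],[-15,-185,120],1],
    [[0,0,-62],[-18,-220,120],1]
  ]
}}

```text
time_s: 31.7
eef_pos: [0.5629, 0.0189, 0.1348]
eef_rot: [0.0, 0.995, 0.103, 0.0]
wrist_force: [1.0, 0.2, -1.5]
opening: 0.687
grasp_force: 64.6
```

Request:
{"fn": "send_rows", "kwargs": {
  "series": [
    [[0,0,-9],[-2,-25,0],1],
    [[0,0,-18],[-4,-45,0],1],
    [[0,0,-27],[-5,-55,0],1],
    [[0,0,-36],[-5,-59,0],1],
    [[0,0,-36],[-5,-59,0],1],
    [[0,0,-36],[-5,-59,0],1],
    [[0,0,-36],[-5,-59,0],1]
  ]
}}

```text
time_s: 32.58
eef_pos: [0.5581, -0.0387, 0.1346]
eef_rot: [-0.0, 0.979, -0.206, 0.0]
wrist_force: [-0.2, -0.8, -1.6]
opening: 0.679
grasp_force: 64.6
```

```bash
python3 lid.py jar_green .559 -.039 wrist .2
python3 - <<'E'
from h import *
for n in ('scene','top','wrist'):
  c=snap(n,n+'10.png')
  for t in ('jar_green','jar_green_label','pad1'): print(n,t,[(np.round(d['xyz'],3).tolist(),round(d['conf'],2)) for d in spotter.landmark_of(t,n)[:3]])
print(telemetry.get_obs()['eef_rot'])
E
```

```text
tcp [ 0.5581 -0.0387  0.1345] circle 0.5609 -0.0404 r 0.0324 mean [ 0.5631 -0.0416]
(947, [0.5747, -0.0382], [9.2, 7.1]) (991, [0.5756, -0.0381], [15.7, 6.8])
scene jar_green [([0.432, 0.18, 0.001], 0.98), ([0.59, -0.039, 0.146], 0.53)]
scene jar_green_label []
scene pad1 [([0.559, -0.04, 0.016], 0.78), ([0.553, 0.061, 0.016], 0.75), ([0.565, -0.137, 0.012], 0.63)]
top jar_green [([0.432, 0.184, 0.003], 0.75), ([0.56, -0.04, 0.118], 0.59)]
top jar_green_label [([0.452, 0.156, 0.03], 0.49)]
top pad1 [([0.573, -0.137, 0.011], 0.8), ([0.56, -0.035, 0.014], 0.77), ([0.55, 0.062, 0.014], 0.62)]
wrist jar_green [([0.431, 0.182, 0.002], 0.83)]
wrist jar_green_label [([0.452, 0.159, 0.03], 0.95), ([0.585, -0.036, 0.145], 0.93)]
wrist pad1 [([0.553, 0.057, 0.013], 0.95), ([0.563, -0.038, 0.017], 0.56), ([0.568, -0.141, 0.015], 0.51)]
[ 6.11708081e-06  9.78390961e-01 -2.06763456e-01 -1.00286727e-05]
```

Request:
{"fn": "send_rows", "kwargs": {
  "series": [
    [[0,0,0],[0,0,-30],1],
    [[0,0,-1],[0,0,-60],1],
    [[0,0,-1],[0,0,-85],1],
    [[0,0,-1],[0,0,-98],1],
    [[0,0,-1],[0,0,-103],1],
    [[0,0,-1],[0,0,-105.5],1],
    [[0,0,-1],[0,0,-105.5],1]
  ]
}}

```text
time_s: 34.1
eef_pos: [0.5598, -0.0391, 0.0309]
eef_rot: [-0.0, 0.977, -0.215, 0.002]
wrist_force: [-0.6, 1.3, 4.2]
opening: 0.681
grasp_force: 65.0
```

Request:
{"fn": "send_rows", "kwargs": {
  "series": [
    [[0,0,0],[0,0,0],0.2],
    [[0,0,0],[0,0,0],-0.4],
    [[0,0,0],[0,0,0],-1],
    [[0,0,0],[0,0,0],-1],
    [[0,0,0],[0,0,0],-1],
    [[0,0,0],[0,0,30],-1],
    [[0,0,0],[0,0,70],-1],
    [[0,0,0],[0,0,110],-1],
    [[0,0,0],[0,0,150],-1],
    [[0,0,0],[0,0,150],-1]
  ]
}}

```text
time_s: 35.35
eef_pos: [0.5606, -0.0397, 0.1829]
eef_rot: [0.0, 0.977, -0.215, 0.004]
wrist_force: [0.4, -0.1, 0.6]
opening: 1.001
grasp_force: 0.0
```

```bash
python3 lid.py jar_green .559 -.039 wrist .094
python3 - <<'E'
from h import *
for n in ('scene','top'):
  c=snap(n,n+'11.png')
  for t in ('jar_red','jar_red_label','jar_green','jar_green_label','jar_black','jar_black_label'): print(n,t,[(np.round(d['xyz'],3).tolist(),round(d['conf'],2)) for d in spotter.landmark_of(t,n)[:3]])
E
```

```text
tcp [ 0.5591 -0.0393  0.1805] circle 0.5617 -0.0394 r 0.0305 mean [ 0.5614 -0.0403]
(284, [0.5783, -0.0393], [0.2, -7.5]) (285, [0.5783, -0.0396], [2.4, -10.6])
scene jar_red [([0.572, -0.144, 0.013], 0.81), ([0.464, -0.047, 0.069], 0.48)]
scene jar_red_label [([0.603, -0.135, 0.041], 0.65), ([0.462, -0.048, 0.071], 0.2)]
scene jar_green [([0.559, -0.034, 0.016], 0.82), ([0.432, 0.18, -0.001], 0.76)]
scene jar_green_label [([0.563, -0.037, 0.014], 0.72), ([0.587, -0.038, 0.043], 0.62), ([0.451, 0.158, 0.029], 0.55)]
scene jar_black [([0.603, 0.32, 0.001], 0.6)]
scene jar_black_label [([0.587, 0.337, 0.026], 0.82)]
top jar_red []
top jar_red_label [([0.574, -0.138, 0.013], 0.41)]
top jar_green [([0.56, -0.04, 0.013], 0.66), ([0.432, 0.185, 0.002], 0.53)]
top jar_green_label [([0.588, -0.04, 0.046], 0.63), ([0.452, 0.158, 0.028], 0.53)]
top jar_black [([0.608, -0.271, 0.084], 0.61), ([0.604, 0.315, 0.005], 0.59), ([0.555, 0.507, -0.0], 0.51)]
top jar_black_label [([0.509, 0.287, -0.005], 0.72), ([0.582, 0.342, 0.025], 0.54)]
```

Request:
{"fn": "send_rows", "kwargs": {
  "series": [
    [[0,0,10],[3,30,0],-1],
    [[0,0,20],[7,60,0],-1],
    [[0,0,30],[11,90,0],-1],
    [[0,0,40],[15,120,0],-1],
    [[0,0,50],[19,150,0],-1],
    [[0,0,60],[23,180,0],-1],
    [[0,0,70],[26,210,0],-1],
    [[0,0,80],[29,240,0],-1],
    [[0,0,90],[33,270,0],-1],
    [[0,0,100],[37,300,0],-1]
  ]
}}

```text
time_s: 37.35
eef_pos: [0.5952, 0.2621, 0.179]
eef_rot: [0.0, 0.791, 0.612, 0.0]
wrist_force: [0.2, -0.5, -0.3]
opening: 1.001
grasp_force: 0.0
```

Request:
{"fn": "send_rows", "kwargs": {
  "series": [
    [[0,0,10],[4,30,0],-1],
    [[0,0,20],[7,56,-20],-1],
    [[0,0,20],[7,56,-20],-1],
    [[0,0,20],[7,56,-20],-1],
    [[0,0,20],[7,56,-20],-1]
  ]
}}

```text
time_s: 37.98
eef_pos: [0.6027, 0.3162, 0.1599]
eef_rot: [0.0, 0.676, 0.737, 0.0]
wrist_force: [-0.2, -0.0, 1.2]
opening: 1.0
grasp_force: 0.0
```

```bash
python3 lid.py jar_black .603 .317
cat > comp.py <<'E'
from h import *
import sys
z=float(sys.argv[1]);n=sys.argv[2] if len(sys.argv)>2 else 'wrist';vmin=int(sys.argv[3]) if len(sys.argv)>3 else 100
c=snap(n,sys.argv[4] if len(sys.argv)>4 else None);h=cv2.cvtColor(c['pixels'],cv2.COLOR_RGB2HSV).astype(int)
m=(abs(h[...,0]-28)<8)&(h[...,1]>110)&(h[...,2]>vmin)
k,l,s,cen=cv2.connectedComponentsWithStats(m.astype(np.uint8))
for i in range(1,k):
  if s[i,4]>15:
    ys,xs=np.nonzero(l==i);P=ray(c,np.c_[xs,ys],z)[:,:2];e=np.linalg.svd(P-P.mean(0))[2][0];print(s[i],P.mean(0).round(4),np.degrees(np.arctan2(e[1],e[0])).round(1))
print(np.round(telemetry.get_obs()['eef_pos'],4))
E
python3 comp.py .08;python3 - <<'E'
from h import *
c=snap('wrist','wb.png')
for t in ('jar_black','jar_black_label'):print([(np.round(d['xyz'],3).tolist(),round(d['conf'],2)) for d in spotter.landmark_of(t,'wrist')])
E
```

```text
tcp [0.6027 0.3162 0.16  ] circle 0.6018 0.3185 r 0.0316 mean [0.6005 0.3181]
(378, [0.5921, 0.3316], [126.5, 101.3]) (379, [0.5919, 0.3316], [122.4, 103.9])
[238 160  21  28 262] [0.5921 0.3271] -56.5
[0.6027 0.3163 0.1599]
[([0.601, 0.316, 0.005], 0.78)]
[([0.583, 0.338, 0.031], 0.83)]
```

```bash
python3 comp.py .08 wrist 120;python3 comp.py .08 wrist 140; python3 -c "
import cv2
cv2.imwrite('pics/b2.png',cv2.resize(cv2.imread('pics/wb.png')[135:235,210:310],(500,500),interpolation=0))"
```

```text
[239 161  20  27 236] [0.592  0.3271] -56.5
[0.6023 0.3167 0.1594]
[239 161  20  26 220] [0.592  0.3272] -56.1
[0.6023 0.3168 0.1593]
```

View pics/b2.png

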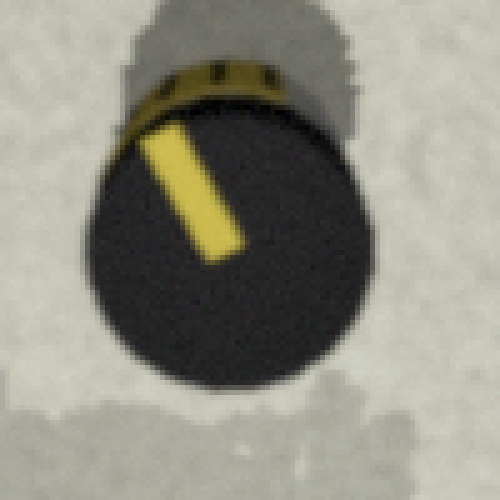

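Request:
{"fn": "send_rows", "kwargs": {
  "series": [
    [[0,0,0],[0,0.5,-40],-1],
    [[0,0,0],[0,0.5,-80],-1],
    [[0,0,0],[0,0.5,-115],-1],
    [[0,0,0],[0,0.5,-144],-1],
    [[0,0,0],[0,0.5,-144],-1],
    [[0,0,0],[0,0.5,-144],1],
    [[0,0,0],[0,0.5,-144],1],
    [[0,0,0],[0,0.5,-144],1],
    [[0,0,0],[0,0.5,-144],1],
    [[0,0,0],[0,0.5,-144],1]
  ]
}}

```text
time_s: 39.58
eef_pos: [0.604, 0.3181, 0.0176]
eef_rot: [0.001, 0.675, 0.738, 0.002]
wrist_force: [-0.0, 1.4, 5.9]
opening: 0.683
grasp_force: 65.5
```

Request:
{"fn": "send_rows", "kwargs": {
  "series": [
    [[0,0,0],[0,0,25],1],
    [[0,0,0],[0,0,60],1],
    [[0,0,0],[0,0,95],1],
    [[0,0,-8],[-3,-15,120],1],
    [[0,0,-17],[-7,-35,120],1],
    [[0,0,-26],[-12,-60,120],1],
    [[0,0,-35],[-17,-85,120],1],
    [[0,0,-44],[-22,-110,120],1],
    [[0,0,-53],[-27,-135,120],1],
    [[0,0,-62],[-33,-160,120],1]
  ]
}}

```text
time_s: 40.83
eef_pos: [0.5687, 0.1567, 0.1351]
eef_rot: [0.0, 0.959, 0.283, -0.0]
wrist_force: [0.2, 1.1, -1.8]
opening: 0.679
grasp_force: 64.9
```

Request:
{"fn": "send_rows", "kwargs": {
  "series": [
    [[0,0,-9],[-5,-25,0],1],
    [[0,0,-18],[-9,-45,0],1],
    [[0,0,-27],[-13,-65,0],1],
    [[0,0,-36],[-16,-80,0],1],
    [[0,0,-45],[-19,-92,0],1],
    [[0,0,-53],[-20,-96,0],1],
    [[0,0,-56.5],[-20,-96,0],1],
    [[0,0,-56.5],[-20,-96,0],1],
    [[0,0,-56.5],[-20,-96,0],1]
  ]
}}

```text
time_s: 41.95
eef_pos: [0.549, 0.0616, 0.1351]
eef_rot: [-0.0, 0.979, -0.202, 0.0]
wrist_force: [0.1, -0.3, -1.9]
opening: 0.681
grasp_force: 64.9
```

```bash
python3 comp.py .2 wrist 110; python3 comp.py .094 wrist 110;  python3 - <<'E'
from h import *
for n in ('scene','top','wrist'):
  c=snap(n,n+'12.png')
  for t in ('jar_black','jar_black_label','pad1'): print(n,t,[(np.round(d['xyz'],3).tolist(),round(d['conf'],2)) for d in spotter.landmark_of(t,n)[:3]])
print(telemetry.get_obs()['eef_rot'])
E
```

```text
[463  41  18  39 352] [ 0.6014 -0.0564] -175.3
[422  49  25  27  60] [ 0.6076 -0.0406] 116.1
[321 105  47  37 463] [ 0.5969 -0.0029] -150.1
[258 176  10   3  16] [0.5898 0.0411] -121.5
[220 179  59  31 285] [0.5842 0.048 ] 83.4
[223 217  19  14 159] [0.5745 0.0628] 79.6
[202 307  13  17 109] [0.5323 0.0968] 132.7
[0.5491 0.0616 0.1351]
[463  41  18  39 354] [ 0.5869 -0.1387] -175.3
[422  49  26  27  63] [ 0.599  -0.1082] 116.0
[321 105  47  37 461] [ 0.5783 -0.0351] -150.1
[220 176  59  34 282] [0.5542 0.0634] 85.0
[223 217  19  13 160] [0.535  0.0919] 80.0
[202 307  13  17 110] [0.4535 0.1576] 133.0
[0.5491 0.0616 0.135 ]
scene jar_black [([0.551, 0.062, 0.118], 0.96)]
scene jar_black_label [([0.577, 0.065, 0.142], 0.63)]
scene pad1 [([0.555, 0.061, 0.015], 0.91), ([0.562, -0.039, 0.018], 0.7), ([0.57, -0.136, 0.011], 0.6)]
top jar_black [([0.745, 0.289, 0.001], 0.53), ([0.465, -0.046, 0.07], 0.29)]
top jar_black_label [([0.6, -0.134, 0.048], 0.72)]
top pad1 [([0.576, -0.136, 0.012], 0.75), ([0.548, 0.062, 0.014], 0.69), ([0.561, -0.034, 0.015], 0.63)]
wrist jar_black [([0.548, 0.068, 0.122], 0.84)]
wrist jar_black_label [([0.577, 0.063, 0.146], 0.81)]
wrist pad1 [([0.555, 0.06, 0.016], 0.64), ([0.46, -0.049, 0.07], 0.41), ([0.584, -0.036, 0.044], 0.3)]
[-1.12886531e-05  9.79277691e-01 -2.02522107e-01 -7.14559315e-06]
```

Request:
{"fn": "send_rows", "kwargs": {
  "series": [
    [[0,0,0],[1,0,-30],1],
    [[0,0,0],[1,0,-60],1],
    [[0,0,0],[1,0,-85],1],
    [[0,0,0],[1,0,-98],1],
    [[0,0,0],[1,0,-103],1],
    [[0,0,0],[1,0,-105.5],1],
    [[0,0,0],[1,0,-105.5],1]
  ]
}}

```text
time_s: 43.52
eef_pos: [0.552, 0.0616, 0.0316]
eef_rot: [-0.0, 0.979, -0.202, 0.002]
wrist_force: [-0.6, 1.5, 4.2]
opening: 0.683
grasp_force: 65.3
```

Request:
{"fn": "send_rows", "kwargs": {
  "series": [
    [[0,0,0],[0,0,0],0.2],
    [[0,0,0],[0,0,0],-0.4],
    [[0,0,0],[0,0,0],-1],
    [[0,0,0],[0,0,0],-1],
    [[0,0,0],[0,0,0],-1],
    [[0,0,0],[0,0,30],-1],
    [[0,0,0],[0,0,70],-1],
    [[0,0,0],[0,0,110],-1],
    [[0,0,0],[0,0,150],-1],
    [[0,0,0],[0,0,150],-1]
  ]
}}

```text
time_s: 44.78
eef_pos: [0.5526, 0.0613, 0.1834]
eef_rot: [-0.0, 0.979, -0.203, 0.004]
wrist_force: [-0.5, -0.4, 0.4]
opening: 1.001
grasp_force: 0.0
```

Request:
{"fn": "send_rows", "kwargs": {
  "series": [
    [[0,0,10],[-9,-10,0],-1],
    [[0,0,20],[-18,-20,0],-1],
    [[0,0,30],[-27,-33,0],-1],
    [[0,0,40],[-36,-45,0],-1],
    [[0,0,50],[-45,-57,0],-1],
    [[0,0,60],[-54,-68,0],-1],
    [[0,0,70],[-63,-80,0],-1],
    [[0,0,80],[-72,-90,0],-1],
    [[0,0,90],[-81,-100,0],-1],
    [[0,0,100],[-90,-110,0],-1]
  ]
}}

```text
time_s: 46.02
eef_pos: [0.459, -0.0486, 0.1782]
eef_rot: [-0.001, 0.783, 0.622, -0.001]
wrist_force: [-0.1, 0.8, -0.5]
opening: 1.003
grasp_force: 0.0
```

Request:
{"fn": "send_rows", "kwargs": {
  "series": [
    [[0,0,10],[0,0,20],-1],
    [[0,0,19],[0,0,40],-1],
    [[0,0,19],[0,0,40],-1],
    [[0,0,19],[0,0,40],-1]
  ]
}}

```text
time_s: 46.52
eef_pos: [0.4594, -0.0482, 0.2181]
eef_rot: [-0.001, 0.673, 0.74, -0.0]
wrist_force: [0.4, 0.6, 0.1]
opening: 0.999
grasp_force: 0.0
```

```bash
python3 comp.py .094 wrist 110 w13.png;python3 - <<'E'
from h import *
for n in ('wrist','scene','top'):
  c=snap(n,n+'13.png')
  for t in ('jar_red','jar_green','jar_black','jar_red_label','jar_green_label','jar_black_label','carriage_grip'): print(n,t,[(np.round(d['xyz'],3).tolist(),round(d['conf'],2)) for d in spotter.landmark_of(t,n)[:2]])
print(telemetry.get_obs()['eef_rot'])
E
```

```text
[353  79  26   9 209] [0.5643 0.0632] 5.0
[346 172  24   7 163] [ 0.5762 -0.0378] 5.2
[ 0.4593 -0.0482  0.218 ]
wrist jar_red [([0.572, -0.141, 0.015], 0.68)]
wrist jar_green []
wrist jar_black [([0.553, 0.067, 0.018], 0.96)]
wrist jar_red_label [([0.603, -0.136, 0.042], 0.8), ([0.595, -0.039, -0.001], 0.34)]
wrist jar_green_label []
wrist jar_black_label []
wrist carriage_grip [([0.464, -0.048, 0.072], 0.89), ([0.612, -0.272, 0.084], 0.35)]
scene jar_red [([0.574, -0.142, 0.014], 0.56)]
scene jar_green [([0.56, -0.033, 0.014], 0.85), ([0.433, 0.181, -0.001], 0.67)]
scene jar_black [([0.551, 0.066, 0.014], 0.9)]
scene jar_red_label [([0.602, -0.136, 0.044], 0.58), ([0.578, -0.442, -0.003], 0.3)]
scene jar_green_label [([0.453, 0.158, 0.029], 0.92), ([0.592, -0.039, 0.043], 0.62)]
scene jar_black_label [([0.322, -0.288, -0.001], 0.28)]
scene carriage_grip [([0.463, -0.047, 0.072], 0.61)]
top jar_red [([0.574, -0.139, 0.011], 0.53)]
top jar_green [([0.432, 0.182, 0.004], 0.69), ([0.563, -0.038, 0.015], 0.47)]
top jar_black [([0.548, 0.064, 0.019], 0.49)]
top jar_red_label [([0.6, -0.133, 0.042], 0.71), ([0.55, 0.064, 0.018], 0.61)]
top jar_green_label [([0.591, -0.038, 0.05], 0.68), ([0.449, 0.152, 0.03], 0.59)]
top jar_black_label [([0.577, 0.064, 0.042], 0.77)]
top carriage_grip []
[1.73781708e-05 6.71527728e-01 7.40979426e-01 4.90319177e-06]
```

View pics/w13.png

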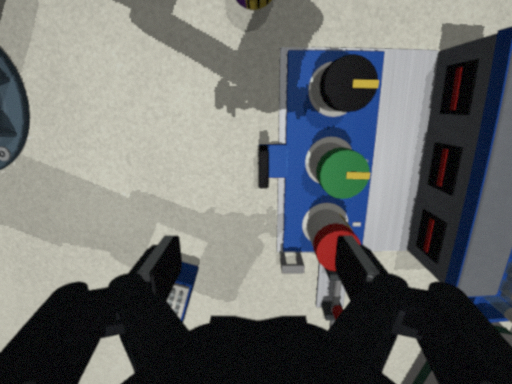

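Request:
{"fn": "send_rows", "kwargs": {
  "series": [
    [[0,0,0],[3,0,-50],0],
    [[0,0,0],[3,0,-100],0],
    [[0,0,0],[3,0,-125],0],
    [[0,0,0],[3,0,-155],0],
    [[0,0,0],[3,0,-185],0],
    [[0,0,0],[3,0,-207],0],
    [[0,0,0],[3,0,-207],0]
  ]
}}

```text
time_s: 48.65
eef_pos: [0.4615, -0.0479, 0.011]
eef_rot: [-0.002, 0.672, 0.741, -0.001]
wrist_force: [-0.7, 0.2, 1.6]
opening: 0.499
grasp_force: 0.0
```

Request:
{"fn": "send_rows", "kwargs": {
  "series": [
    [[0,0,0],[0,0,0],0.4],
    [[0,0,0],[0,0,0],0.6],
    [[0,0,0],[0,0,0],0.7],
    [[0,0,0],[0,0,0],1],
    [[0,0,0],[0,0,0],1],
    [[0,0,0],[0,0,0],1],
    [[0,0,0],[0,0,0],1]
  ]
}}

```text
time_s: 49.52
eef_pos: [0.4646, -0.0489, 0.014]
eef_rot: [0.001, 0.671, 0.741, 0.001]
wrist_force: [0.3, 1.6, 6.5]
opening: 0.15
grasp_force: 59.0
```

Request:
{"fn": "send_rows", "kwargs": {
  "series": [
    [[0,0,0],[1,0.1,0],1],
    [[0,0,0],[3,0.3,0],1],
    [[0,0,0],[6,0.5,0],1],
    [[0,0,0],[10,0.9,0],1],
    [[0,0,0],[14,1.2,0],1],
    [[0,0,0],[18,1.6,0],1],
    [[0,0,0],[22,2,0],1],
    [[0,0,0],[25,2.2,0],1],
    [[0,0,0],[27,2.4,0],1],
    [[0,0,0],[28,2.5,0],1]
  ]
}}

```text
time_s: 50.78
eef_pos: [0.4919, -0.0461, 0.014]
eef_rot: [0.001, 0.671, 0.741, 0.0]
wrist_force: [-3.6, 1.7, 9.4]
opening: 0.154
grasp_force: 59.4
```

Request:
{"fn": "send_rows", "kwargs": {
  "series": [
    [[0,0,0],[1,0.1,0],1],
    [[0,0,0],[3,0.3,0],1],
    [[0,0,0],[6,0.5,0],1],
    [[0,0,0],[10,0.9,0],1],
    [[0,0,0],[14,1.2,0],1],
    [[0,0,0],[18,1.6,0],1],
    [[0,0,0],[22,2,0],1],
    [[0,0,0],[25,2.2,0],1],
    [[0,0,0],[27,2.4,0],1],
    [[0,0,0],[28,2.5,0],1]
  ]
}}

```text
time_s: 52.02
eef_pos: [0.5197, -0.0433, 0.014]
eef_rot: [0.0, 0.671, 0.741, 0.0]
wrist_force: [-2.9, 2.0, 9.5]
opening: 0.15
grasp_force: 59.4
```

Request:
{"fn": "send_rows", "kwargs": {
  "series": [
    [[0,0,0],[1,0.1,0],1],
    [[0,0,0],[3,0.3,0],1],
    [[0,0,0],[6,0.5,0],1],
    [[0,0,0],[9,0.8,0],1],
    [[0,0,0],[12,1,0],1],
    [[0,0,0],[14,1.2,0],1],
    [[0,0,0],[16,1.4,0],1],
    [[0,0,0],[17,1.5,0],1],
    [[0,0,0],[17,1.5,0],1]
  ]
}}

```text
time_s: 53.15
eef_pos: [0.5368, -0.0416, 0.014]
eef_rot: [0.0, 0.671, 0.741, 0.0]
wrist_force: [-1.9, 3.3, 9.3]
opening: 0.149
grasp_force: 59.2
```

Request:
{"fn": "send_rows", "kwargs": {
  "series": [
    [[0,0,0],[1,0.1,0],1],
    [[0,0,0],[2,0.2,0],1],
    [[0,0,0],[3,0.3,0],1],
    [[0,0,0],[4,0.4,0],1],
    [[0,0,0],[5,0.4,0],1],
    [[0,0,0],[5,0.4,0],1]
  ]
}}

```text
time_s: 53.9
eef_pos: [0.5409, -0.0412, 0.014]
eef_rot: [-0.0, 0.671, 0.741, -0.0]
wrist_force: [-5.8, 3.3, 12.7]
opening: 0.147
grasp_force: 59.7
```

Request:
{"fn": "send_rows", "kwargs": {
  "series": [
    [[0,0,0],[1,0.1,0],1],
    [[0,0,0],[2,0.2,0],1],
    [[0,0,0],[3,0.3,0],1],
    [[0,0,0],[4,0.4,0],1],
    [[0,0,0],[4,0.4,0],1]
  ]
}}

```text
time_s: 54.52
eef_pos: [0.5407, -0.0412, 0.0139]
eef_rot: [-0.004, 0.671, 0.741, -0.003]
wrist_force: [-23.7, -0.9, 28.1]
opening: 0.151
grasp_force: 61.9
```

Run:
```python
from h import *
c=snap('top','top14.png')
for f,pts in (('top0',[(.627,.071),(.6365,-.027),(.645,-.129)]),('top7',[(.550,.061),(.560,-.038),(.568,-.138)])):
  a=cv2.imread(f'pics/{f}.png');up=cv2.resize(a,None,fx=4,fy=4,interpolation=cv2.INTER_CUBIC);h=cv2.cvtColor(up,cv2.COLOR_BGR2HSV)
  m=(h[...,1]<60)&(h[...,2]>110)
  for p in pts:
    uv=proj(c,[p[0],p[1],.014])[0]*4+1.5
    yy,xx=np.nonzero(m);k=np.hypot(xx-uv[0],yy-uv[1])<48
    q=((np.array([xx[k].mean(),yy[k].mean()]))-1.5)/4
    print(f,k.sum(),ray(c,[q],.014)[0].round(4))
for n in ('top','scene','wrist'):
  if n!='top': snap(n,n+'14.png')
  print(n,[(t,np.round(d['xyz'],3).tolist()) for t in ('carriage_grip','jar_red','jar_green','jar_black') for d in spotter.landmark_of(t,n)[:2]])
```

```text
top0 4649 [0.6257 0.0711 0.014 ]
top0 4525 [ 0.6356 -0.0286  0.014 ]
top0 4542 [ 0.6454 -0.128   0.014 ]
top7 4386 [0.5504 0.0649 0.014 ]
top7 2443 [ 0.5722 -0.0344  0.014 ]
top7 4535 [ 0.5682 -0.1355  0.014 ]
top [('carriage_grip', [0.745, 0.29, 0.0]), ('jar_red', [0.65, -0.132, 0.012]), ('jar_green', [0.638, -0.032, 0.014]), ('jar_green', [0.434, 0.183, 0.004]), ('jar_black', [0.628, 0.068, 0.016])]
scene [('carriage_grip', [0.54, -0.037, 0.072]), ('carriage_grip', [0.651, -0.134, 0.014]), ('jar_red', [0.649, -0.134, 0.014]), ('jar_green', [0.431, 0.179, 0.0]), ('jar_green', [0.635, -0.028, 0.014]), ('jar_black', [0.539, -0.04, 0.07]), ('jar_black', [0.628, 0.07, 0.018])]
wrist [('carriage_grip', [0.54, -0.045, 0.071]), ('jar_red', [0.648, -0.135, 0.015]), ('jar_green', [0.633, -0.028, 0.01]), ('jar_black', [0.623, 0.072, 0.018])]
```

Request:
{"fn": "send_rows", "kwargs": {
  "series": [
    [[0,0,0],[-2,-0.2,0],1],
    [[0,0,0],[-4,-0.4,0],1],
    [[0,0,0],[-4,-0.4,0],1]
  ]
}}

```text
time_s: 55.65
eef_pos: [0.5409, -0.0412, 0.014]
eef_rot: [-0.0, 0.671, 0.741, 0.0]
wrist_force: [-5.5, 2.5, 11.8]
opening: 0.148
grasp_force: 59.7
```

Request:
{"fn": "send_rows", "kwargs": {
  "series": [
    [[0,0,0],[0,0,0],0.5],
    [[0,0,0],[0,0,0],0],
    [[0,0,0],[0,0,0],0],
    [[0,0,0],[0,0,0],0],
    [[0,0,0],[-1,0,40],0],
    [[0,0,0],[-1,0,90],0],
    [[0,0,0],[-1,0,140],0],
    [[0,0,0],[-1,0,140],-1]
  ]
}}

```text
time_s: 56.65
eef_pos: [0.5434, -0.0426, 0.1574]
eef_rot: [0.004, 0.671, 0.741, 0.002]
wrist_force: [0.2, -0.1, -0.4]
opening: 0.696
grasp_force: 0.0
```

Request:
{"fn": "send_rows", "kwargs": {
  "series": [
    [[0,0,0],[15,-55,0],-1],
    [[0,0,0],[30,-110,0],-1],
    [[0,0,0],[45,-165,0],-1],
    [[0,0,0],[60,-210,0],-1],
    [[0,0,0],[67,-230,0],-1],
    [[0,0,0],[67,-230,0],-1],
    [[0,0,0],[67,-230,0],-1]
  ]
}}

```text
time_s: 57.52
eef_pos: [0.6064, -0.2704, 0.1513]
eef_rot: [-0.001, 0.671, 0.741, -0.0]
wrist_force: [0.3, 0.2, 0.3]
opening: 0.998
grasp_force: 0.0
```

Run:
```python
from h import *
print(telemetry.get_obs()['eef_pos'])
for n in ('wrist','scene','top'):
  c=snap(n,n+'15.png')
  print(n,[(t,np.round(d['xyz'],3).tolist()) for t in ('bolt_knob','carriage_grip','jar_red') for d in spotter.landmark_of(t,n)[:2]])
```

```text
[ 0.60643223 -0.2703664   0.151325  ]
wrist [('bolt_knob', [0.612, -0.27, 0.086]), ('jar_red', [0.648, -0.133, 0.018])]
scene [('bolt_knob', [0.61, -0.269, 0.088]), ('bolt_knob', [0.63, 0.07, 0.012]), ('carriage_grip', [0.537, -0.036, 0.068]), ('jar_red', [0.65, -0.135, 0.013]), ('jar_red', [0.556, 0.506, -0.001])]
top [('bolt_knob', [0.607, -0.269, 0.085]), ('bolt_knob', [0.629, 0.07, 0.016]), ('carriage_grip', [0.542, -0.037, 0.067]), ('jar_red', [0.651, -0.131, 0.009])]
```

Now lower onto the knob and grip it, from 0.151 to 0.025.

Request:
{"fn": "send_rows", "kwargs": {
  "series": [
    [[0,0,0],[3,0,-50],-1],
    [[0,0,0],[3,0,-95],-1],
    [[0,0,0],[3,0,-126],-1],
    [[0,0,0],[3,0,-126],-1],
    [[0,0,0],[3,0,-126],1],
    [[0,0,0],[3,0,-126],1],
    [[0,0,0],[3,0,-126],1],
    [[0,0,0],[3,0,-126],1],
    [[0,0,0],[3,0,-126],1],
    [[0,0,0],[3,0,-126],1]
  ]
}}

```text
time_s: 59.38
eef_pos: [0.6093, -0.2722, 0.0279]
eef_rot: [-0.0, 0.671, 0.741, -0.001]
wrist_force: [-6.4, -0.1, 7.7]
opening: 0.189
grasp_force: 58.5
```

Request:
{"fn": "send_rows", "kwargs": {
  "series": [
    [[0,0,0],[-0.5,5,0],1],
    [[0,0,0],[-0.9,10,0],1],
    [[0,0,0],[-1.3,15,0],1],
    [[0,0,0],[-1.8,20,0],1],
    [[0,0,0],[-2.2,25,0],1],
    [[0,0,0],[-2.7,30,0],1],
    [[0,0,0],[-3.1,35,0],1],
    [[0,0,0],[-3.4,38,0],1],
    [[0,0,0],[-3.4,38,0],1]
  ]
}}

```text
time_s: 60.5
eef_pos: [0.6055, -0.2346, 0.0279]
eef_rot: [-0.0, 0.671, 0.741, -0.001]
wrist_force: [-7.8, -1.5, 9.0]
opening: 0.189
grasp_force: 58.9
```

Request:
{"fn": "send_rows", "kwargs": {
  "series": [
    [[0,0,0],[-0.2,2,0],1],
    [[0,0,0],[-0.4,4,0],1],
    [[0,0,0],[-0.5,6,0],1],
    [[0,0,0],[-0.5,6,0],1]
  ]
}}

```text
time_s: 61.0
eef_pos: [0.6049, -0.2288, 0.0279]
eef_rot: [-0.0, 0.671, 0.741, -0.001]
wrist_force: [-9.1, -2.3, 8.7]
opening: 0.185
grasp_force: 58.9
```

Request:
{"fn": "send_rows", "kwargs": {
  "series": [
    [[0,0,0],[-0.2,1,0],1],
    [[0,0,0],[-0.4,2,0],1],
    [[0,0,0],[-0.4,4,0],1],
    [[0,0,0],[-0.4,5,0],1],
    [[0,0,0],[-0.4,5,0],1]
  ]
}}

```text
time_s: 61.62
eef_pos: [0.6048, -0.2273, 0.0279]
eef_rot: [0.002, 0.672, 0.741, -0.003]
wrist_force: [-8.1, -13.4, 3.6]
opening: 0.185
grasp_force: 58.4
```

Request:
{"fn": "send_rows", "kwargs": {
  "series": [
    [[0,0,0],[0,1,0],1],
    [[0,0,0],[0,2,0],1],
    [[0,0,0],[0,2,0],1]
  ]
}}

```text
time_s: 62.0
eef_pos: [0.6049, -0.2273, 0.028]
eef_rot: [0.003, 0.672, 0.741, -0.004]
wrist_force: [-6.7, -19.3, 1.6]
opening: 0.185
grasp_force: 58.5
```

Request:
{"fn": "send_rows", "kwargs": {
  "series": [
    [[0,0,0],[0,-3,0],1],
    [[0,0,0],[0,-5,0],1],
    [[0,0,0],[0,-5,0],0.2],
    [[0,0,0],[0,-5,0],-1],
    [[0,0,0],[0,-5,0],-1],
    [[0,0,0],[0,-5,40],-1],
    [[0,0,0],[0,-5,90],-1],
    [[0,0,0],[0,-5,140],-1],
    [[0,0,0],[-40,-5,160],-1],
    [[0,0,0],[-80,-5,160],-1]
  ]
}}

```text
time_s: 63.25
eef_pos: [0.5265, -0.2261, 0.1891]
eef_rot: [0.002, 0.671, 0.741, 0.0]
wrist_force: [0.0, -1.1, -0.3]
opening: 0.999
grasp_force: 0.0
```

Request:
{"fn": "send_rows", "kwargs": {
  "series": [
    [[0,0,0],[-40,50,0],-1],
    [[0,0,0],[-70,100,0],-1],
    [[0,0,0],[-70,140,0],-1],
    [[0,0,0],[-70,140,0],-1],
    [[0,0,0],[-70,140,0],-1]
  ]
}}

```text
time_s: 63.88
eef_pos: [0.4562, -0.0859, 0.1868]
eef_rot: [0.001, 0.671, 0.741, -0.0]
wrist_force: [-0.5, -1.2, 0.1]
opening: 1.0
grasp_force: 0.0
```

```bash
python3 comp.py .094 wrist 110
python3 - <<'E'
from h import *
print(telemetry.get_obs()['time_s'])
for n in ('wrist','scene','top'):
  c=snap(n,n+'16.png')
  print(n,[(t,np.round(d['xyz'],3).tolist()) for t in ('bolt_knob','carriage_grip','jar_red','jar_green','jar_black') for d in spotter.landmark_of(t,n)[:2]])
a=cv2.imread('pics/scene16.png')[120:300,130:350];b=cv2.imread('pics/wrist16.png')
cv2.imwrite('pics/f.png',np.hstack([cv2.resize(a,(400,327)),cv2.copyMakeBorder(cv2.resize(b,(400,300)),0,27,0,0,0)]))
E
```

```text
[452  37  28  11 258] [0.6401 0.0708] 5.3
[436 144  26   9 203] [ 0.6518 -0.0303] 3.1
[421 233  24   7 130] [ 0.6636 -0.1311] 2.4
[ 0.4562 -0.0863  0.1867]
63.925
wrist [('carriage_grip', [0.538, -0.043, 0.068]), ('jar_red', [0.649, -0.136, 0.016]), ('jar_green', [0.636, -0.033, 0.01]), ('jar_black', [0.623, 0.073, 0.016])]
scene [('bolt_knob', [0.606, -0.227, 0.089]), ('carriage_grip', [0.54, -0.039, 0.071]), ('jar_red', [0.647, -0.136, 0.011]), ('jar_green', [0.431, 0.178, 0.002]), ('jar_green', [0.631, -0.026, 0.014]), ('jar_black', [0.63, 0.072, 0.018]), ('jar_black', [0.514, 0.295, 0.001])]
top [('bolt_knob', [0.606, -0.225, 0.085]), ('carriage_grip', [0.544, -0.036, 0.069]), ('jar_red', [0.653, -0.131, 0.011]), ('jar_green', [0.636, -0.032, 0.014]), ('jar_green', [0.432, 0.181, 0.003]), ('jar_black', [0.624, 0.071, 0.014])]
```

View pics/f.png

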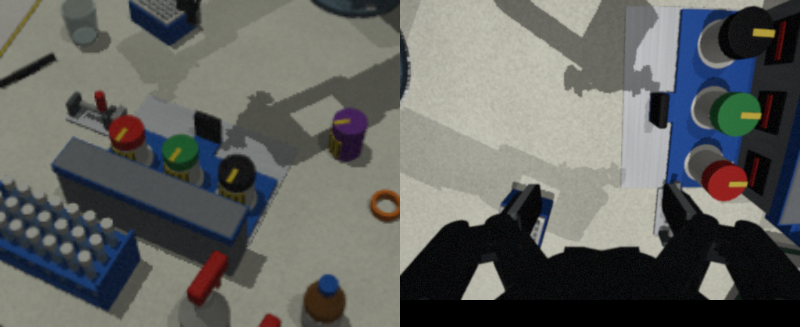

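The pictures show all three jars upright on their pads with their stripes toward the scanner, the carriage home and the bolt shot. Handing in.

```bash
python3 -c "
from bench import ctrl
print(ctrl.hand_in())"
```

```text
the job is handed in; nothing more can be done
None
```

The job is handed in: the red, green and black jars stand on their own pads with labels within about 3° of square to the scanner, the carriage is pushed home to its stop and the bolt is fully shot. The one doubt is the carriage, which moved only about 76–77 mm between its stops instead of the stated 80, so it may have been a few millimetres short of fully out.

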